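Feeding time: fill the dog bowl with the sliding tip-up trolley

ROBOT

A 6-joint arm with a two-finger parallel gripper is mounted at the origin on the work surface. World frame = base frame: x ahead of the robot, y to its left, z up, the work surface at z = 0. Lengths are in m, angles in rad, forces in N, time in s.
With the tool pointing down it reaches from about 0.3 to 0.775 m from the base axis. Payload 14.6 kg.
Tool frame: the origin (TCP) lies between the finger pads; the fingertips stand 22 mm ahead of it and the grasp point (between the pads) lies 3 mm ahead of it (ctrl.tip_reach is the distance from the TCP to the fingertips, in m); z points along the fingers, y is the direction in which the jaws open and shut (so a half turn about z gives the same grasp; the last joint's range is limited). The gripper opens to 94 mm and grips with 3 to 60 N. Pads are 16 mm wide; open, the fingers measure 119 mm over their backs; the gripper's body (75 mm by 177 mm) begins 78 mm behind the grasp point.
Start: joints at [-1.344, 0.3, 1.521, -0, 1.321, -0.067], TCP at [0.159, -0.526, 0.227] pointing down, gripper open.
Joint ranges: [-3.03, 3.03], [-0.79, 2.21], [0.23, 2.52], [-1.04, 4.18], [0, 3.07], [-2.55, 2.55]. Speed limits (rad/s): [2.22, 2.22, 2.57, 3.14, 3.14, 3.14].

INTERFACE

Orientations are given as [roll, pitch, yaw] about the fixed x, y, z axes, in that order (R = Rz(yaw) Ry(pitch) Rx(roll)).
In Python, from station import ctrl gives the robot as it stands. The module is installed in compiled form; this text tells all that it offers.
- The arm moves only by the shell command python3 -m creep 'ROWS' [OPENING] [FORCE]. ROWS is a JSON object of lists of equal length, an entry for each row: "xyz": the shift along the tool's x, y, z in mm, a list of three; "spin": the turn about the tool's z in rad. In form: {"xyz": [[tx, ty, tz], ...], "spin": [spin, ...]}. A call has 1 to 5 rows; each row shifts and turns the commanded pose from where the row before left it, along the tool's axes as they then stand; what a row does not reach is not made up. A row lasts 1/8 s, in which the tool goes at most 62.5 mm and 10.7 degrees, less where a joint would pass 70% of its speed; a pose out of reach is approached as far as the arm can. A call with a gripper value outside its range is refused whole. OPENING is the finger opening in mm, from 0 to 94, set as the call begins (- or left out, the last holds). The fingers move at their own pace and stop on an object; FORCE is the grip in N (left out, the last holds). Time passes only in rows, so rows that do not move let the fingers close. It gives the time, the measured TCP pose, the force and the opening at its end, in the units of the state.
- ctrl.get_obs(): the state, without advancing time (a new reading comes with each control period).
- ctrl.camera(name): name is "side" or "top"; returns the picture (480x640x3 uint8, red, green, blue); there is no depth.
- ctrl.camera_model(name): a dict with "fx", "fy", "cx", "cy" (pixels), "k1" (the pictures are not rectified: a ray, as slopes to the right and down, at radius r is drawn at 1 + k1 r^2 times it, then the intrinsics apply), "R" (3x3) and "t" (3): a world point X has camera coordinates R X + t. Camera axes: x right, y down, z forward; pixel columns grow to the right and rows downward; lengths in m; the calibration is good to about 2 mm. A picture is of the moment at which its call begins. camera_model takes no time and is no camera call.
- ctrl.hand_in(): hands the job in, once; it reports no verdict.
The state is a dict: "time_s": time; "qpos": joint angles; "joint_vel": joint speeds; "tau": joint torques, N m; "ee_pos": TCP position; "eef_rot": TCP orientation; "force": force on the tool from outside, world axes, zero at the start; "moment": the same for the moment, N m; "grip_width": finger opening in m.
Only numpy, scipy, OpenCV 4.12 (cv2) and the standard library are available. Lean on these libraries where they do the work, as an engineer would, in place of code of your own. Each camera call takes 0.05 s, during which the arm holds its last target.

TASK

It is feeding time at the toy kennel: lay all the bone-shaped wooden biscuits on the tray of the sliding trolley so that they are on it together, slide the trolley along its rail until the tray is in line with the grey dog bowl, and tip the tray well up by its handle so that the biscuits slide off into the bowl. Every biscuit must end up in the bowl, so put any that miss in by hand; then let the tray down level again and slide the trolley fully home, hard against the stop with the round post. Do not disturb the garden chair, the trowel or the flower pot.

Things in the scene. Friction and masses are not known exactly. Their poses are not given: they have to be found in the camera images.
- rail: the fixed wooden base of the trolley, 90 x 400 mm (its x by y), board 12 mm thick, with two aluminium rails on it up to z = 22 mm and an 18 mm thick, 38 mm high stop block across each end; its y axis runs along the rail (0.20 m each way from the origin). The stop at its +y end is home and carries a round wooden post, 18 mm thick, up to 83 mm. Origin under the middle of the base. It stands somewhat shifted and turned from start to start
- carriage (a joint): sliding position of the trolley along the rail, m: 0 = fully home against the stop with the round post, grows as the trolley slides along the rail's -y, 0.22 = far stop. It stays where it is left (friction about 3.5 N). Carriage 130 mm long in y
- tray (a joint): tipping angle of the tray, rad: 0 = level (it rests there by its weight), grows as the handle is lifted, 1.2 = end of travel. The tray turns about its pouring lip, falls back when let go, and weighs 220 g. Wooden biscuits slide off when it is tipped to about 0.8 to 1.1
- tray_floor (a point): centre of the upper face of the tray's floor, about 70 mm above the table; moves and tips with the tray. Its axes are the tray's: x towards the open pouring lip (the rail's x when level), y along the rail, z up from the floor. The plywood tray is 124 mm in x and 116 mm in y inside, with 4 mm walls 24 mm high over the floor on three sides and none at the lip (+x), which lies 62 mm from this point
- tray_hinge (a point): middle of the tray's hinge line (which runs along the rail's y), under the pouring lip, 68 mm above the table and 2 mm below the upper face of the floor; same axes as tray_floor
- tray_handle (a point): middle of the tray's handle, a round wooden bar 12 mm thick that runs along y, 58 mm free between its two side arms; 178 mm from the hinge line on the -x side of the tray and 12 mm above the hinge line, so 80 mm above the table when level; 44 mm clear of the tray's rear wall. Good for sliding the trolley and for lifting; same axes as tray_floor
- bowl_floor (a point): centre of the inner floor of the grey plastic dog bowl, 5 mm above the table. The bowl is stuck to the table beside the rail on its +x side, where the tray's lip passes over its edge: 170 mm across the rim, 186 mm across the foot, 50 mm high, wall 4 mm. Where along the rail it stands varies; the tray is in line when this point has y = 0 in the tray's axes
- biscuit1: a chunky bone-shaped biscuit of pale wood, 53 mm long, 18 mm wide at the waist (28 mm of waist between the end lobes), 26 mm wide at its end lobes, 20 mm thick, 25 g. Origin at its centre (10 mm above what it lies on); its x axis runs along its length, z through its thickness. May be absent (None)
- biscuit2: a chunky bone-shaped biscuit of pale wood, 53 mm long, 18 mm wide at the waist (28 mm of waist between the end lobes), 26 mm wide at its end lobes, 20 mm thick, 25 g. Origin at its centre (10 mm above what it lies on); its x axis runs along its length, z through its thickness. May be absent (None)
- biscuit3: a chunky bone-shaped biscuit of pale wood, 53 mm long, 18 mm wide at the waist (28 mm of waist between the end lobes), 26 mm wide at its end lobes, 20 mm thick, 25 g. Origin at its centre (10 mm above what it lies on); its x axis runs along its length, z through its thickness. May be absent (None)
- biscuit4: a chunky bone-shaped biscuit of pale wood, 53 mm long, 18 mm wide at the waist (28 mm of waist between the end lobes), 26 mm wide at its end lobes, 20 mm thick, 25 g. Origin at its centre (10 mm above what it lies on); its x axis runs along its length, z through its thickness. May be absent (None)
- chair: a bystander: blue plastic toy garden chair, 75 x 75 mm, 118 mm high, loose; origin under its middle
- trowel: a bystander: small aluminium trowel with a wooden handle, about 175 mm long along its x, 16 mm high, loose, lying on the table
- pot: a bystander: white ceramic flower pot, 70 mm across, 65 mm high, loose; origin under its middle
Not all that is in view belongs to the job. Leave any orange or pink look-alike of the biscuit2 alone. Leave any blue or pink look-alike of the biscuit3 alone.

How it is judged:
By the outcome, as a careful person would: the job done as asked, in the order asked, and still so for the second after the job is handed in, with the robot touching nothing.
Of biscuit1, biscuit2, biscuit3, biscuit4 only 2 to 4 are there at a start; the rules pass over those that are not, and their reading is None.
At some moment in a run one of biscuit1, biscuit2, biscuit3, biscuit4 may be knocked a few centimetres aside while the robot is not near it.
Once in a run the grip may slacken for a moment while it holds something.
It also fails if it takes over 210 s, if anything falls off the work surface, if the arm or the gripper's body presses on something with over 40 N, if the wrist force passes 120 N, or if a joint passes its speed limit or range.

## Working session

There is one attempt and no reset: what is moved stays moved. The work goes in short steps, Python scripts to look and compute and a shell command to move; the robot and the scene stay as the last step left them, time stands still between calls to the robot, and variables do not carry over. Pictures are saved under pics/ and viewed, and the job is handed in when it is done.

```bash
mkdir -p pics; cat > h.py <<'E'
import numpy as np, cv2
from station import ctrl
from scipy.spatial.transform import Rotation as Rn
def shot(name,fn):
    im=ctrl.camera(name); cv2.imwrite('pics/'+fn,im[:,:,::-1]); return im
def crop(src,fn,x0,y0,x1,y1,s):
    im=cv2.imread('pics/'+src)[y0:y1,x0:x1]; cv2.imwrite('pics/'+fn,cv2.resize(im,None,fx=s,fy=s,interpolation=cv2.INTER_CUBIC))
def ray(name,u,v):
    m=ctrl.camera_model(name); 
    K=np.array([[m['fx'],0,m['cx']],[0,m['fy'],m['cy']],[0,0,1]])
    d=np.array([(u-m['cx'])/m['fx'],(v-m['cy'])/m['fy']]); s=d.copy()
    for _ in range(30): s=d/(1+m['k1']*(s@s))
    R=np.array(m['R']);t=np.array(m['t'])
    return -R.T@t, R.T@np.array([s[0],s[1],1])
def atz(name,u,v,z):
    o,d=ray(name,u,v); return o+d*(z-o[2])/d[2]
def proj(name,X):
    m=ctrl.camera_model(name); c=np.array(m['R'])@np.array(X)+np.array(m['t']); s=c[:2]/c[2]; s=s*(1+m['k1']*(s@s))
    return np.array([m['fx']*s[0]+m['cx'],m['fy']*s[1]+m['cy']])
def tri(u1,v1,u2,v2):
    o1,d1=ray('top',u1,v1);o2,d2=ray('side',u2,v2)
    A=np.stack([d1,-d2],1); s=np.linalg.lstsq(A,o2-o1,rcond=None)[0]
    return (o1+d1*s[0]+o2+d2*s[1])/2, np.linalg.norm(o1+d1*s[0]-o2-d2*s[1])
def st():
    o=ctrl.get_obs(); print({k:np.round(o[k],3).tolist() for k in ['time_s','qpos','ee_pos','eef_rot','force','grip_width']}); return o
def to(target,yaw=None):
    """tool-axis shift (mm) to world target"""
    o=ctrl.get_obs(); R=Rn.from_euler('xyz',o['eef_rot']).as_matrix()
    print('shift mm',np.round(R.T@(np.array(target)-o['ee_pos'])*1000,1))
    if yaw is not None:
        # tool y-axis direction in world wanted at angle yaw (mod pi)
        a=np.arctan2(R[1,1],R[0,1]); d=(yaw-a+np.pi/2)%np.pi-np.pi/2
        print('jaw ang',a,'spin (tool z; down flips sign)',-d,'q6',o['qpos'][5])
E
python3 - <<'E'
from h import *
shot('top','t0.png');shot('side','s0.png');st()
for n in('top','side'):
    m=ctrl.camera_model(n);print(n,m, -np.array(m['R']).T@m['t'])
E
```

```text
{'time_s': 0.1, 'qpos': [-1.344, 0.3, 1.522, 0.0, 1.321, -0.067], 'ee_pos': [0.159, -0.526, 0.227], 'eef_rot': [-3.141, -0.0, 0.294], 'force': [0.094, -0.946, 0.26], 'grip_width': 0.094}
top {'fx': 459.3311194405465, 'fy': 459.3311194405465, 'cx': 332.5290070020832, 'cy': 240.29335234223265, 'k1': -0.004600003885376347, 'R': array([[ 0.00751006, -0.99969828,  0.02338701],
       [-0.99745143, -0.00914854, -0.07075986],
       [ 0.07095247, -0.022796  , -0.99721918]]), 't': array([-0.0635953 ,  0.55436081,  1.10094756])} [ 0.47531063 -0.03340732  1.13859982]
side {'fx': 470.7965346159723, 'fy': 470.7965346159723, 'cx': 327.16326626565285, 'cy': 240.01751241763216, 'k1': -0.042860896989607454, 'R': array([[-0.77942081, -0.62647305,  0.00589161],
       [-0.45306787,  0.55713543, -0.69593794],
       [ 0.43270394, -0.54509781, -0.71807776]]), 't': array([0.42129702, 0.34116411, 0.7912742 ])} [0.14055069 0.50517845 0.80314334]
```

View pics/t0.png

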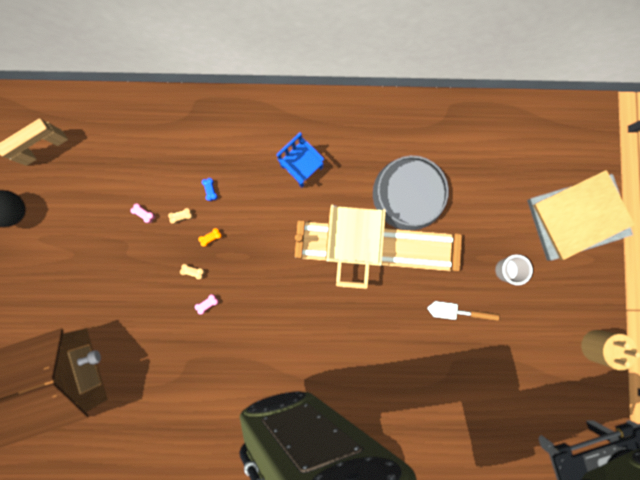

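View pics/s0.png

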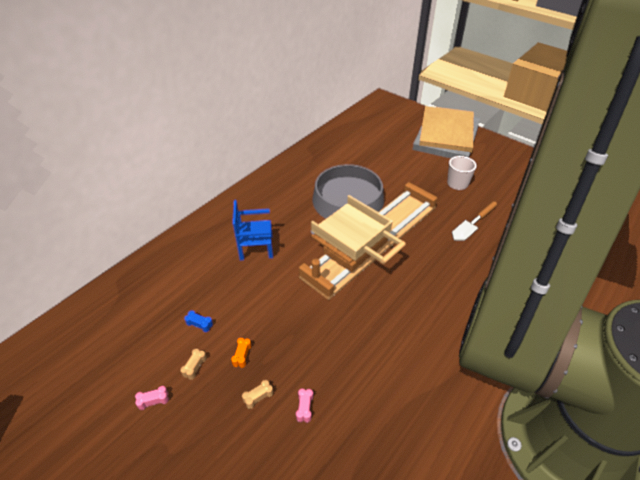

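The top view shows pale biscuits at about (180,215) and (192,271), with orange, blue and pink decoys around them. The trolley is near home (post at left) and the bowl is at (412,190).

```bash
python3 - <<'E'
from h import *
crop('t0.png','t0a.png',110,160,250,320,5)
crop('t0.png','t0b.png',280,140,480,300,4)
crop('s0.png','s0b.png',280,150,450,310,4.5)
E
```

```text
(no output)
```

View pics/t0a.png

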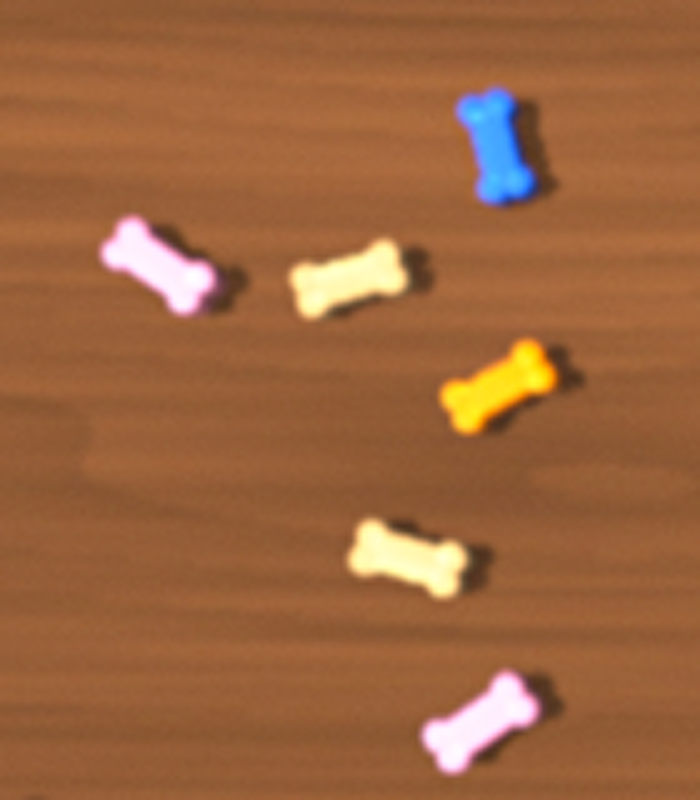

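View pics/t0b.png

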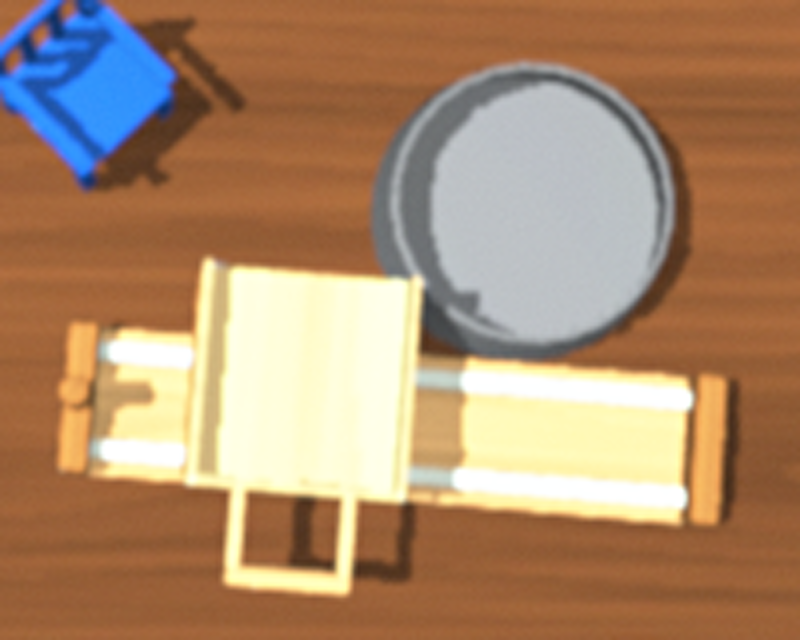

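View pics/s0b.png

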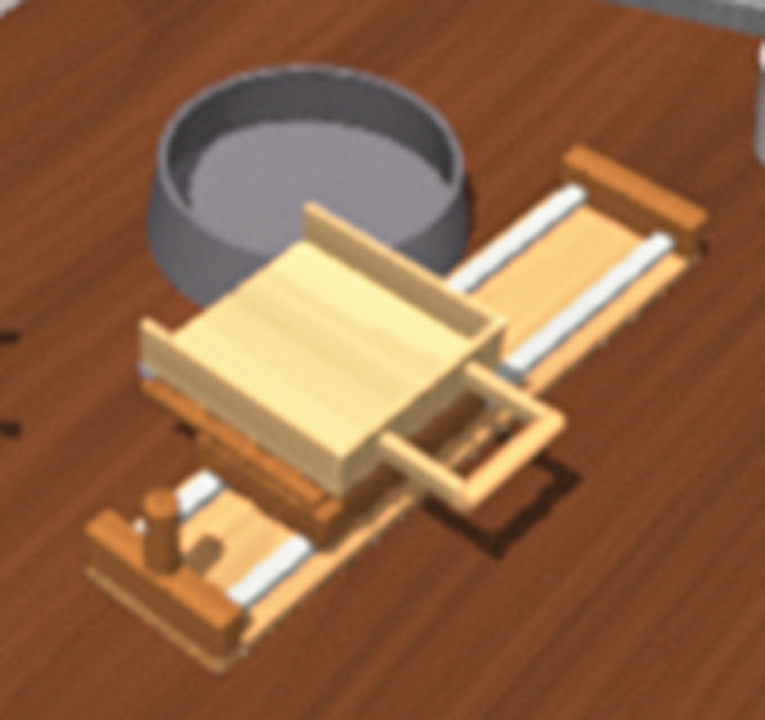

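```bash
cat > m.py <<'E'
from h import *
b=lambda u,v:(280+u/4,140+v/4)
a=lambda u,v:(110+u/5,160+v/5)
home=atz('top',*b(78,396),.038);far=atz('top',*b(712,449),.038)
O=(home+far)/2;O[2]=0; yv=home-far; L=np.linalg.norm(yv); yv/=L; xv=np.array([yv[1],-yv[0],0]);
if __name__=='__main__':
    print('home',home,'far',far,'L',L,'yaw of rail y',np.arctan2(yv[1],yv[0]),'O',O)
    def loc(p): return np.round([(p-O)@xv,(p-O)@yv],4)
    for n,p,z in [('handle',b(288,581),.08),('hL',b(229,585),.086),('hR',b(350,595),.086),('c1',b(207,262),.094),('c2',b(420,278),.094),('c3',b(408,497),.094),('c4',b(190,482),.094),('bowl',b(533,204),.05)]:
        P=atz('top',*p,z);print(n,np.round(P,4),loc(P))
    for p,q in [((293,296),(402,264)),((352,545),(463,570))]:
        P=atz('top',*a(*p),.02);Q=atz('top',*a(*q),.02);print('bisc',(P+Q)/2,'axis ang',np.arctan2(*(Q-P)[1::-1]),np.linalg.norm(Q-P))
E
python3 m.py
```

```text
home [0.55600248 0.0207206  0.038     ] far [ 0.52745556 -0.36181927  0.038     ] L 0.3836035352867621 yaw of rail y 1.4963096899040946 O [ 0.54172902 -0.17054934  0.        ]
handle [ 0.4475 -0.1031  0.08  ] [-0.099   0.0602]
hL [ 0.4451 -0.069   0.086 ] [-0.1039  0.094 ]
hR [ 0.4399 -0.1382  0.086 ] [-0.1039  0.0246]
c1 [ 0.6296 -0.0549  0.094 ] [0.079  0.1219]
c2 [ 0.6217 -0.1773  0.094 ] [ 0.0802 -0.0008]
c3 [ 0.496  -0.1704  0.094 ] [-0.0457 -0.0033]
c4 [ 0.5035 -0.0462  0.094 ] [-0.0474  0.1212]
bowl [ 0.6734 -0.2516  0.05  ] [ 0.1373 -0.071 ]
bisc [0.61075512 0.31392016 0.02      ] axis ang -1.2698049185218567 0.05467337667727707
bisc [0.47625027 0.28099677 0.02      ] axis ang -1.7843327730385088 0.054866100002319694
```

```bash
python3 - <<'E'
from h import *
to([.40,-.10,.227]);
o=ctrl.get_obs();R=Rn.from_euler('xyz',o['eef_rot']).as_matrix()
print(R.T@(np.array([.476,.281,.2])-[.40,-.10,.227])*1000)
to([.476,.281,.12],-1.784+np.pi/2)
E
```

```text
shift mm [ 3.539e+02 -3.383e+02  3.000e-01]
[ 183.06578903 -342.64374769   27.35286188]
shift mm [ 536.9 -680.8  107.7]
jaw ang -1.277023869241305 spin (tool z; down flips sign) -1.0638201960362013 q6 -0.06659899231794256
```

```bash
python3 -m creep '{"xyz":[[40,-38,0],[44,-42,0],[44,-42,0],[44,-42,0],[44,-42,0]],"spin":[0,0,0,0,0]}' 50 30; python3 -m creep '{"xyz":[[44,-42,0],[44,-42,0],[40,-45,0],[27,-53,0],[27,-53,0]],"spin":[0,0,0,0,0]}' ; python3 -m creep '{"xyz":[[27,-53,0],[27,-53,0],[27,-53,0],[20,-40,0],[0,0,0]],"spin":[0,0,0,0,0]}'; python3 - <<'E'
from h import *
st();to([.476,.281,.12],-1.784+np.pi/2)
shot('top','t1.png');shot('side','s1.png')
E
```

```text
time_s: 0.72
ee_pos: [0.3068, -0.2649, 0.2274]
eef_rot: [-3.142, -0.0, 0.293]
force: [1.5, -0.9, 0.6]
grip_width: 0.0505
time_s: 1.35
ee_pos: [0.4125, 0.0129, 0.2274]
eef_rot: [-3.142, 0.0, 0.294]
force: [0.8, -0.7, -0.2]
grip_width: 0.05
time_s: 1.98
ee_pos: [0.4512, 0.2328, 0.2267]
eef_rot: [-3.142, 0.001, 0.297]
force: [0.0, 0.3, -0.2]
grip_width: 0.0502
{'time_s': 1.975, 'qpos': [0.404, 0.207, 1.639, 0.0, 1.297, 1.678], 'ee_pos': [0.451, 0.233, 0.227], 'eef_rot': [-3.142, 0.001, 0.297], 'force': [0.027, 0.318, -0.21], 'grip_width': 0.05}
shift mm [ 37.9 -38.8 106.6]
jaw ang -1.273814419187022 spin (tool z; down flips sign) -1.0606107459819185 q6 1.6778298858524383
```

View pics/t1.png

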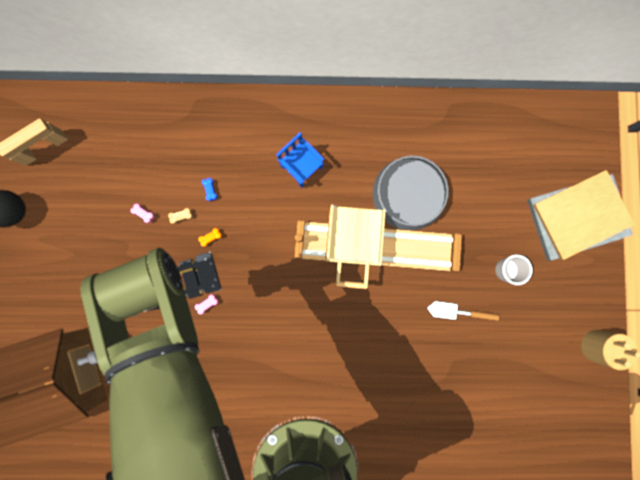

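View pics/s1.png

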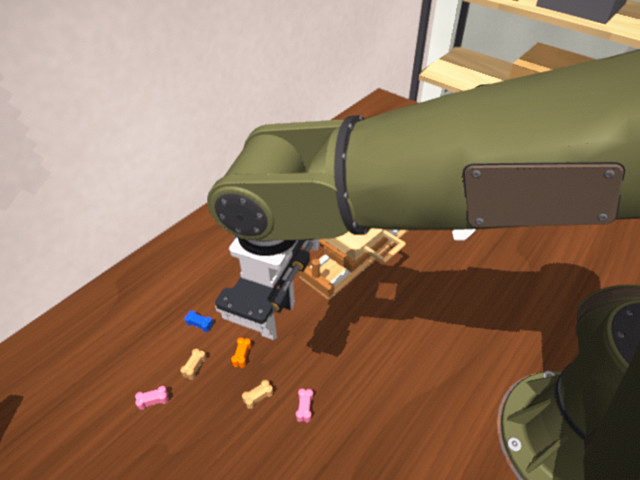

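Only two pale biscuits are visible: the right side is clear and both still lie where first measured. I'll turn and then approach biscuit A.

```bash
python3 -m creep '{"xyz":[[0,0,0],[0,0,10],[0,0,10],[0,0,10],[0,0,10]],"spin":[-0.17,-0.18,-0.18,-0.18,-0.18]}' 50 30;python3 -m creep '{"xyz":[[0,0,10],[0,0,0],[0,0,0]],"spin":[-0.17,0,0]}'; python3 - <<'E'
from h import *
st();to([.476,.281,.12],-1.784+np.pi/2)
E
```

```text
time_s: 2.7
ee_pos: [0.4516, 0.2293, 0.1873]
eef_rot: [3.141, 0.0, 1.188]
force: [1.0, 0.3, -0.1]
grip_width: 0.0503
time_s: 3.08
ee_pos: [0.4518, 0.2301, 0.178]
eef_rot: [3.141, -0.0, 1.349]
force: [-0.1, -1.1, 0.7]
grip_width: 0.0501
{'time_s': 3.075, 'qpos': [0.399, 0.252, 1.702, -0.0, 1.187, 0.621], 'ee_pos': [0.452, 0.23, 0.178], 'eef_rot': [3.141, -0.0, 1.349], 'force': [-0.14, -1.06, 0.685], 'grip_width': 0.05}
shift mm [54.9 12.4 58. ]
jaw ang -0.22169683202821075 spin (tool z; down flips sign) -0.008493158823107194 q6 0.6205849521853186
```

```bash
python3 -m creep '{"xyz":[[28,6,19],[27,6,19],[0,0,20],[0,0,0],[0,0,0]],"spin":[-0.008,0,0,0,0]}' 50 30; python3 - <<'E'
from h import *
st();to([.476,.281,.025],-1.784+np.pi/2)
shot('top','t2.png');shot('side','s2.png')
crop('s2.png','s2a.png',160,280,340,440,4)
E
```

```text
time_s: 3.7
ee_pos: [0.4753, 0.2818, 0.1206]
eef_rot: [3.141, -0.001, 1.36]
force: [-0.2, 0.5, 0.6]
grip_width: 0.0499
{'time_s': 3.7, 'qpos': [0.469, 0.415, 1.628, -0.0, 1.097, 0.679], 'ee_pos': [0.475, 0.282, 0.121], 'eef_rot': [3.141, -0.001, 1.36], 'force': [-0.233, 0.529, 0.605], 'grip_width': 0.05}
shift mm [-0.7  0.8 95.6]
jaw ang -0.21057188804236032 spin (tool z; down flips sign) 0.0026317851627430944 q6 0.6794177843122363
```

View pics/s2a.png

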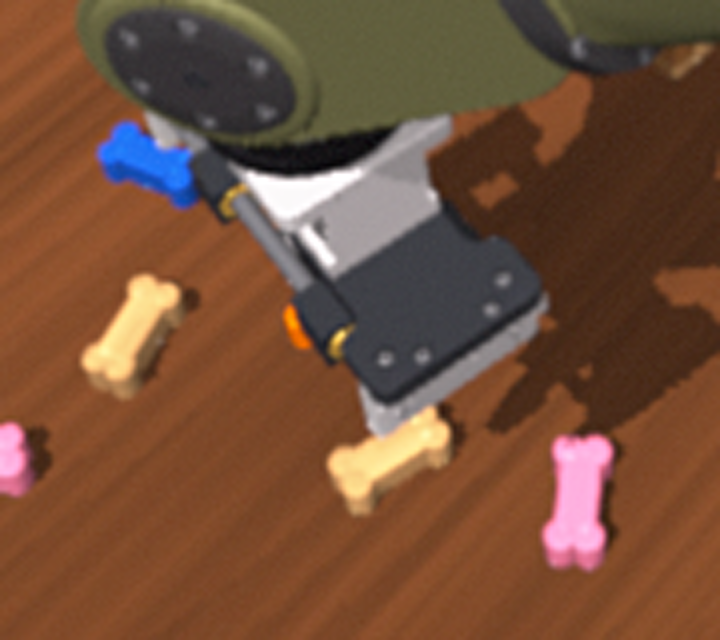

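The biscuit lies below the jaw and the alignment looks right. Going down to grasp.

```bash
python3 -m creep '{"xyz":[[0,1,35],[0,0,35],[0,0,20],[0,0,5],[0,0,0]],"spin":[0,0,0,0,0]}' 50 30;python3 -m creep '{"xyz":[[0,0,0],[0,0,0],[0,0,0],[0,0,0]],"spin":[0,0,0,0]}' 0 30; python3 -m creep '{"xyz":[[0,0,-30],[0,0,-55],[0,0,-55],[0,0,-20],[0,0,0]],"spin":[0,0,0,0,0]}'; python3 - <<'E'
from h import *
from m import O,xv,yv
st()
T=O+xv*.0215+yv*(.060+.027);print('tgt',T)
to([T[0],T[1],.165],np.arctan2(yv[1],yv[0]))
shot('side','s3.png')
E
```

```text
time_s: 4.42
ee_pos: [0.4763, 0.2818, 0.0253]
eef_rot: [3.141, -0.001, 1.362]
force: [0.3, -0.2, -0.3]
grip_width: 0.05
time_s: 4.92
ee_pos: [0.476, 0.2817, 0.0247]
eef_rot: [3.141, -0.0, 1.362]
force: [-0.0, 0.1, 3.0]
grip_width: 0.0179
time_s: 5.55
ee_pos: [0.4763, 0.2819, 0.1857]
eef_rot: [3.139, -0.002, 1.362]
force: [0.5, -1.0, 0.4]
grip_width: 0.0179
{'time_s': 5.55, 'qpos': [0.468, 0.343, 1.564, -0.0, 1.232, 0.677], 'ee_pos': [0.476, 0.282, 0.186], 'eef_rot': [3.139, -0.002, 1.362], 'force': [0.483, -1.03, 0.436], 'grip_width': 0.018}
tgt [ 0.56964375 -0.08539055  0.        ]
shift mm [-340.   167.5   20.5]
jaw ang -0.20897885743700942 spin (tool z; down flips sign) 1.4363041062486888 q6 0.6772004976649934
```

View pics/s3.png

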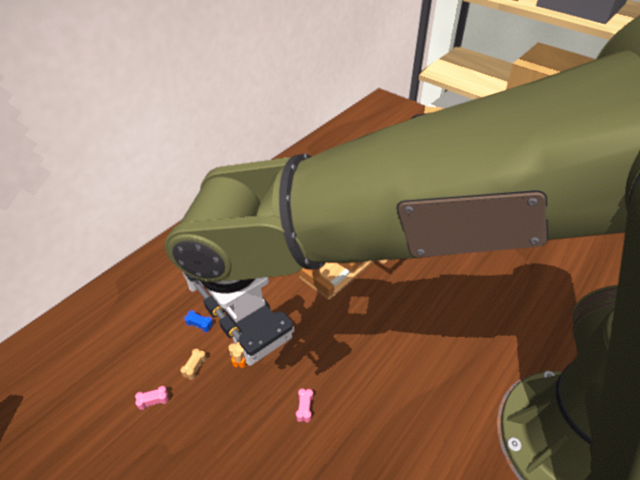

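```bash
python3 -m creep '{"xyz":[[0,0,0],[0,0,0],[0,0,0],[0,0,0],[0,0,0]],"spin":[0.18,0.18,0.18,0.18,0.18]}' ;python3 -m creep '{"xyz":[[0,0,0],[0,0,0],[0,0,0],[0,0,0]],"spin":[0.18,0.18,0.17,0]}'; python3 - <<'E'
from h import *
from m import O,xv,yv
st()
T=O+xv*.0215+yv*(.060+.027)
to([T[0],T[1],.165],np.arctan2(yv[1],yv[0]))
E
```

```text
time_s: 6.22
ee_pos: [0.4753, 0.2814, 0.1824]
eef_rot: [3.142, 0.003, 0.456]
force: [0.6, -0.0, -0.5]
grip_width: 0.0176
time_s: 6.72
ee_pos: [0.4754, 0.2814, 0.1828]
eef_rot: [3.14, 0.002, -0.067]
force: [0.8, 0.4, 0.4]
grip_width: 0.0175
{'time_s': 6.725, 'qpos': [0.468, 0.347, 1.566, 0.0, 1.231, 2.106], 'ee_pos': [0.475, 0.281, 0.183], 'eef_rot': [3.14, 0.002, -0.067], 'force': [0.796, 0.367, 0.405], 'grip_width': 0.018}
shift mm [118.6 359.7  18. ]
jaw ang -1.6379587977257555 spin (tool z; down flips sign) 0.00732416595994323 q6 2.106140652588051
```

```bash
python3 -m creep '{"xyz":[[12,40,0],[17,50,0],[17,50,0],[17,50,0],[17,50,0]],"spin":[0,0,0,0,0]}' ;python3 -m creep '{"xyz":[[17,50,0],[17,50,0],[4,20,0],[0,0,0]],"spin":[0,0,0,0]}'; python3 - <<'E'
from h import *
from m import O,xv,yv
st()
T=O+xv*.0215+yv*(.060+.027)
to([T[0],T[1],.098],np.arctan2(yv[1],yv[0]))
shot('top','t4.png');shot('side','s4.png')
crop('t4.png','t4a.png',230,100,460,300,3)
crop('s4.png','s4a.png',230,100,460,300,3)
E
```

```text
time_s: 7.35
ee_pos: [0.5393, 0.0351, 0.1835]
eef_rot: [3.142, 0.001, -0.063]
force: [0.1, 0.5, -1.3]
grip_width: 0.0178
time_s: 7.85
ee_pos: [0.5688, -0.086, 0.1836]
eef_rot: [-3.141, 0.001, -0.067]
force: [-0.4, 0.5, -0.7]
grip_width: 0.0181
{'time_s': 7.85, 'qpos': [-0.214, 0.394, 1.499, 0.0, 1.25, 1.424], 'ee_pos': [0.569, -0.086, 0.184], 'eef_rot': [-3.141, 0.001, -0.067], 'force': [-0.405, 0.491, -0.689], 'grip_width': 0.018}
shift mm [ 0.9 -0.7 85.6]
jaw ang -1.638232645861264 spin (tool z; down flips sign) 0.007050317824434771 q6 1.4243891652247052
```

View pics/t4a.png

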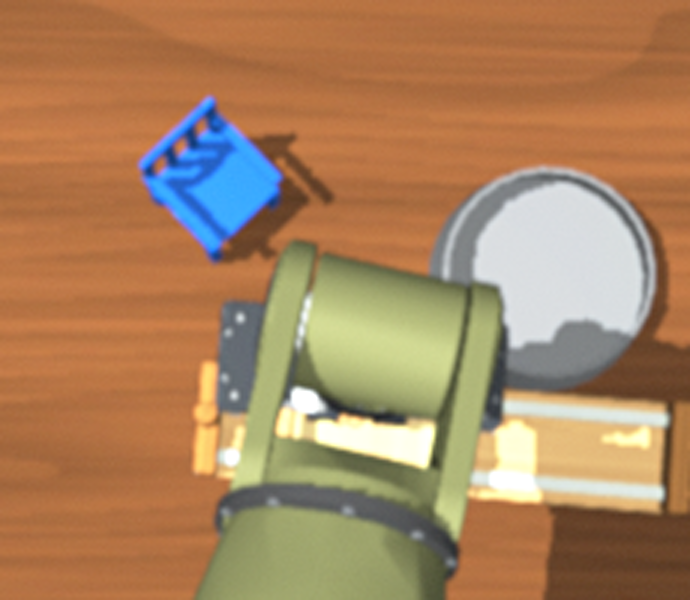

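View pics/s4a.png

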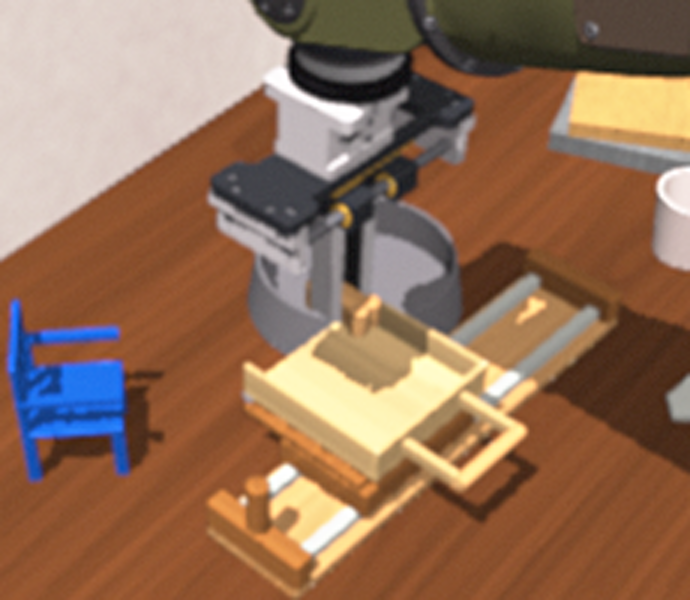

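```bash
python3 -m creep '{"xyz":[[1,-1,35],[0,0,30],[0,0,15],[0,0,4],[0,0,2]],"spin":[0,0,0,0,0]}' ;python3 -m creep '{"xyz":[[0,0,1],[0,0,1],[0,0,0]],"spin":[0,0,0]}'; python3 -c "
from h import *
shot('side','s5.png');crop('s5.png','s5a.png',280,150,420,290,5);st()"
```

```text
time_s: 8.57
ee_pos: [0.5706, -0.0844, 0.0993]
eef_rot: [3.141, -0.001, -0.068]
force: [0.6, -0.2, -1.0]
grip_width: 0.0177
time_s: 8.95
ee_pos: [0.5702, -0.0847, 0.0966]
eef_rot: [3.142, -0.0, -0.068]
force: [-0.4, 0.2, -0.6]
grip_width: 0.0178
{'time_s': 9.0, 'qpos': [-0.211, 0.495, 1.573, 0.0, 1.074, 1.428], 'ee_pos': [0.57, -0.085, 0.097], 'eef_rot': [-3.142, -0.0, -0.068], 'force': [-0.532, 0.027, -0.16], 'grip_width': 0.018}
```

View pics/s5a.png

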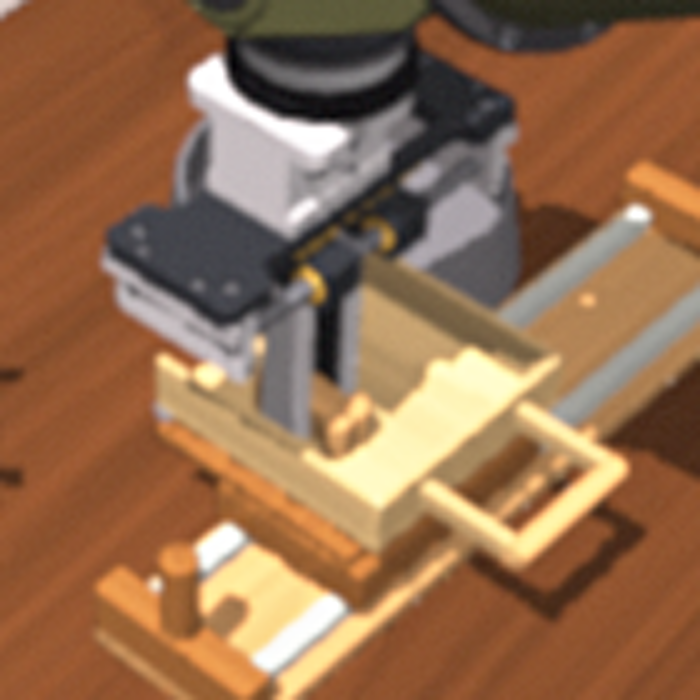

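```bash
python3 -m creep '{"xyz":[[0,0,1],[0,0,0],[0,0,0],[0,0,0]],"spin":[0,0,0,0]}' 27 ;python3 -m creep '{"xyz":[[0,0,-20],[0,0,-50],[0,0,-40],[0,0,0]],"spin":[0,0,0,0]}'; python3 -c "
from h import *
from m import *
shot('side','s6.png');crop('s6.png','s6a.png',280,150,420,290,5);st()
to([.6108,.3139,.185],-1.27+np.pi/2)"
```

```text
time_s: 9.5
ee_pos: [0.5702, -0.0846, 0.0955]
eef_rot: [-3.142, -0.0, -0.068]
force: [-0.3, -0.3, 0.2]
grip_width: 0.027
time_s: 10.0
ee_pos: [0.5712, -0.0848, 0.2086]
eef_rot: [3.141, -0.006, -0.068]
force: [-0.5, -0.1, -0.3]
grip_width: 0.027
{'time_s': 10.05, 'qpos': [-0.211, 0.375, 1.471, 0.0, 1.294, 1.428], 'ee_pos': [0.57, -0.085, 0.206], 'eef_rot': [3.141, -0.002, -0.068], 'force': [0.214, 0.275, -0.06], 'grip_width': 0.027}
shift mm [  13.1 -400.4   21.2]
jaw ang -1.6389843564594206 spin (tool z; down flips sign) 1.2018119703354762 q6 1.4281231523505626
```

View pics/s6a.png

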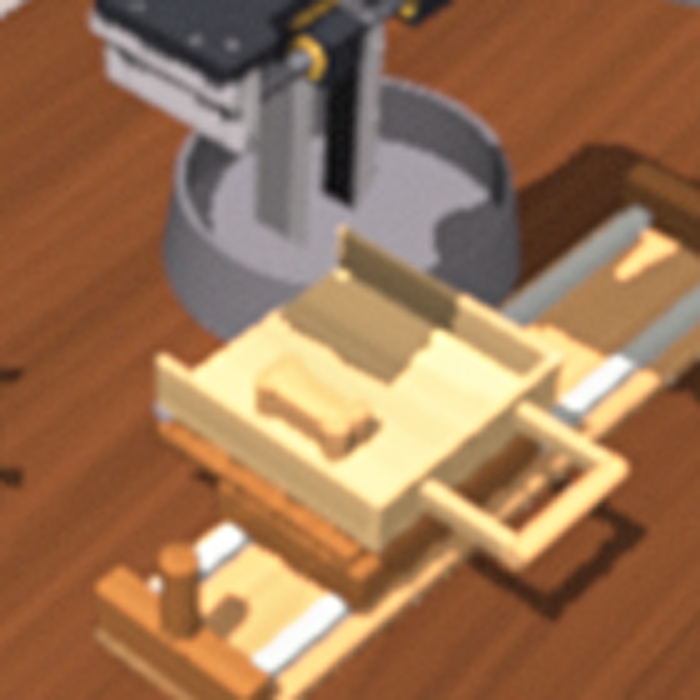

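```bash
python3 -m creep '{"xyz":[[0,-40,0],[2,-50,0],[2,-50,0],[2,-50,0],[2,-50,0]],"spin":[0,0,0,0,0]}' 50 ;python3 -m creep '{"xyz":[[0,-50,0],[0,-50,0],[0,-40,0],[0,0,0],[0,0,0]],"spin":[0,0,-0.15,-0.18,-0.18]}'; python3 -m creep '{"xyz":[[0,0,0],[0,0,0],[0,0,0],[0,0,0],[0,0,0]],"spin":[-0.18,-0.18,-0.18,-0.18,-0.18]}'; python3 -m creep '{"xyz":[[0,0,0],[0,0,0],[0,0,0],[0,0,0]],"spin":[-0.18,-0.18,-0.17,0]}'; python3 -c "
from h import *
from m import *
shot('side','s7.png');st();shot('top','t7.png');
to([.6108,.3139,.115],-1.27+np.pi/2)"
```

```text
time_s: 10.68
ee_pos: [0.594, 0.1558, 0.2037]
eef_rot: [3.141, 0.002, -0.068]
force: [-0.2, -0.4, 0.4]
grip_width: 0.0497
time_s: 11.3
ee_pos: [0.6034, 0.2944, 0.203]
eef_rot: [-3.141, 0.003, 0.449]
force: [-0.6, -0.2, -0.5]
grip_width: 0.05
time_s: 11.92
ee_pos: [0.6036, 0.2938, 0.2033]
eef_rot: [-3.139, 0.002, 1.348]
force: [0.7, -0.1, -0.4]
grip_width: 0.0503
time_s: 12.42
ee_pos: [0.6037, 0.2938, 0.2037]
eef_rot: [-3.139, 0.0, 1.871]
force: [0.6, -0.9, -1.0]
grip_width: 0.0502
{'time_s': 12.475, 'qpos': [0.398, 0.595, 1.154, -0.0, 1.394, 0.101], 'ee_pos': [0.604, 0.294, 0.204], 'eef_rot': [-3.14, 0.0, 1.868], 'force': [-0.165, 0.032, 0.391], 'grip_width': 0.05}
shift mm [17.1 12.7 89.3]
jaw ang 0.2969588996694106 spin (tool z; down flips sign) -0.0038374271254859593 q6 0.10144783798482572
```

View pics/s7.png

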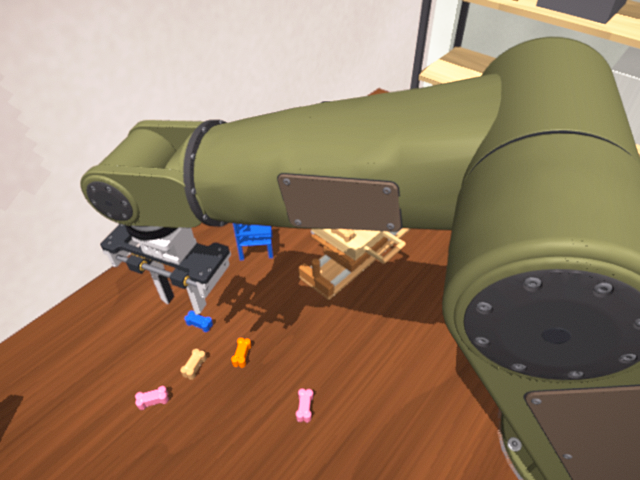

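View pics/t7.png

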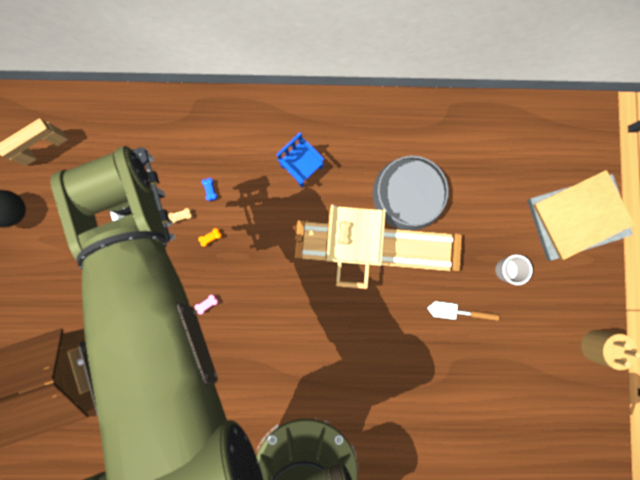

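Biscuit B is unmoved at about (180,215), and biscuit A lies on the tray at about (344,232).

```bash
python3 -m creep '{"xyz":[[9,6,40],[8,7,40],[0,0,20],[0,0,0],[0,0,0]],"spin":[0,0,0,0,0]}' 50 30; python3 -c "
from h import *
st();to([.6108,.3139,.025],-1.27+np.pi/2)
shot('side','s8.png');crop('s8.png','s8a.png',100,250,260,410,4)"
```

```text
time_s: 13.15
ee_pos: [0.612, 0.314, 0.1073]
eef_rot: [3.139, -0.0, 1.871]
force: [-0.1, 0.9, 0.5]
grip_width: 0.0496
{'time_s': 13.15, 'qpos': [0.421, 0.713, 1.194, -0.0, 1.232, 0.121], 'ee_pos': [0.612, 0.314, 0.107], 'eef_rot': [3.139, -0.0, 1.871], 'force': [-0.092, 0.94, 0.497], 'grip_width': 0.05}
shift mm [ 0.2 -1.4 82.3]
jaw ang 0.3000405914591291 spin (tool z; down flips sign) -0.000755735335767449 q6 0.12079768843435376
```

View pics/s8a.png

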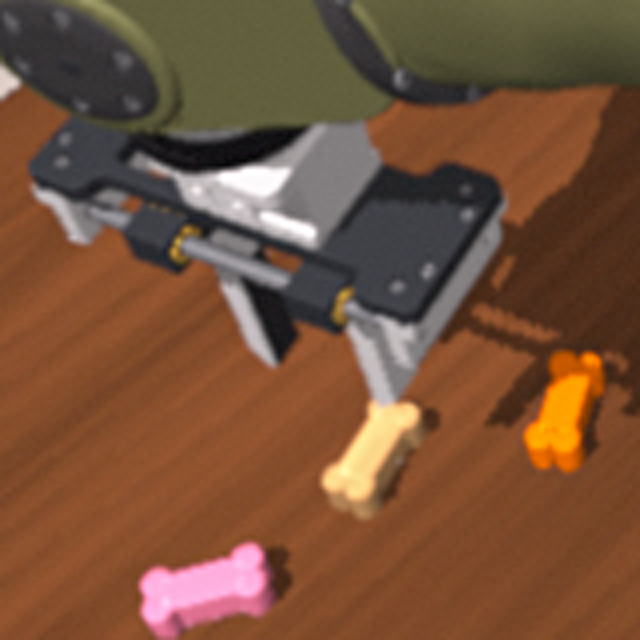

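```bash
python3 -c "
from h import *
print(atz('side',194,364,.012))"
python3 -m creep '{"xyz":[[0,-1,35],[0,0,30],[0,0,14],[0,0,3],[0,0,0]],"spin":[0,0,0,0,0]}' 50 30;python3 -m creep '{"xyz":[[0,0,0],[0,0,0],[0,0,0],[0,0,0]],"spin":[0,0,0,0]}' 0 30; python3 -m creep '{"xyz":[[0,0,-30],[0,0,-55],[0,0,-55],[0,0,-40],[0,0,0]],"spin":[0,0,0,0,0]}'; python3 - <<'E'
from h import *
from m import O,xv,yv
st()
T=O+xv*.0215+yv*(.060-.027);print('tgt',T)
to([T[0],T[1],.195],np.arctan2(yv[1],yv[0]))
shot('side','s9.png')
E
```

```text
[0.60821326 0.31350667 0.012     ]
time_s: 13.82
ee_pos: [0.611, 0.314, 0.0248]
eef_rot: [3.14, -0.0, 1.872]
force: [-0.2, 0.3, 0.8]
grip_width: 0.0499
time_s: 14.32
ee_pos: [0.6105, 0.3138, 0.0236]
eef_rot: [3.141, 0.0, 1.872]
force: [0.3, 0.1, 0.1]
grip_width: 0.0178
time_s: 14.95
ee_pos: [0.6113, 0.3142, 0.2073]
eef_rot: [3.136, -0.001, 1.872]
force: [-0.9, -0.8, -0.9]
grip_width: 0.0177
{'time_s': 14.95, 'qpos': [0.421, 0.627, 1.097, 0.0, 1.411, 0.12], 'ee_pos': [0.611, 0.314, 0.207], 'eef_rot': [3.136, -0.001, 1.872], 'force': [-0.857, -0.844, -0.866], 'grip_width': 0.018}
tgt [ 0.56562519 -0.13924082  0.        ]
shift mm [-419.5 -178.2   10.9]
jaw ang 0.3010214740596433 spin (tool z; down flips sign) -1.1952882158444513 q6 0.12043825533918974
```

View pics/s9.png

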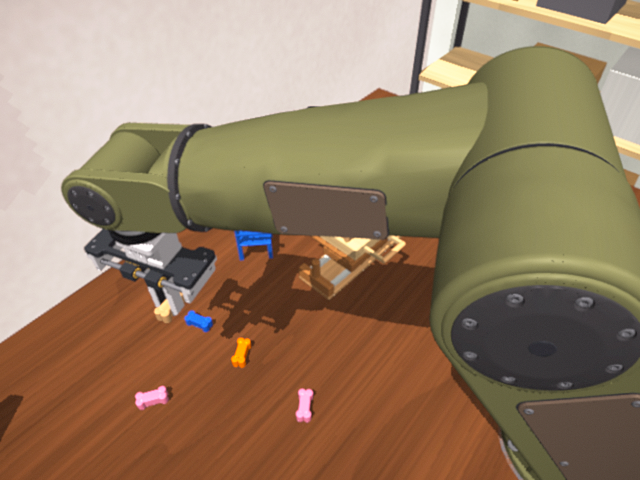

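```bash
python3 -m creep '{"xyz":[[0,0,0],[0,0,0],[0,0,0],[0,0,0],[0,0,0]],"spin":[-0.17,-0.18,-0.18,-0.18,-0.18]}' ;python3 -m creep '{"xyz":[[0,0,0],[0,0,0],[0,0,0],[0,0,0]],"spin":[-0.18,-0.125,0,0]}'; python3 - <<'E'
from h import *
from m import O,xv,yv
st()
T=O+xv*.0215+yv*(.060-.027)
to([T[0],T[1],.190],np.arctan2(yv[1],yv[0]))
E
```

```text
time_s: 15.62
ee_pos: [0.6099, 0.3135, 0.2012]
eef_rot: [-3.139, -0.002, 2.768]
force: [-1.3, -0.1, 0.2]
grip_width: 0.0181
time_s: 16.12
ee_pos: [0.6102, 0.3137, 0.2024]
eef_rot: [-3.141, -0.001, 3.064]
force: [-0.1, 0.3, -0.2]
grip_width: 0.0177
{'time_s': 16.125, 'qpos': [0.421, 0.632, 1.101, 0.0, 1.41, -1.072], 'ee_pos': [0.61, 0.314, 0.202], 'eef_rot': [-3.141, -0.001, 3.064], 'force': [-0.123, 0.318, -0.154], 'grip_width': 0.018}
shift mm [   9.3 -455.    12.7]
jaw ang 1.4931515599359857 spin (tool z; down flips sign) -0.003158129968108936 q6 -1.0717319226681086
```

```bash
python3 -m creep '{"xyz":[[0,-35,0],[2,-50,0],[2,-50,0],[2,-50,0],[2,-50,0]],"spin":[0,0,0,0,0]}' ;python3 -m creep '{"xyz":[[1,-50,0],[0,-50,0],[0,-50,0],[0,-40,0],[0,-30,0]],"spin":[0,0,0,0,0]}'; python3 -m creep '{"xyz":[[0,0,0],[0,0,0]],"spin":[0,0]}'; python3 - <<'E'
from h import *
from m import O,xv,yv
st()
T=O+xv*.0215+yv*(.060-.027)
to([T[0],T[1],.096],np.arctan2(yv[1],yv[0]))
shot('side','s10.png')
crop('s10.png','s10a.png',270,130,430,290,4)
E
```

```text
time_s: 16.75
ee_pos: [0.5844, 0.0785, 0.2032]
eef_rot: [-3.142, -0.0, 3.065]
force: [0.9, 0.3, -0.4]
grip_width: 0.0177
time_s: 17.38
ee_pos: [0.567, -0.141, 0.2032]
eef_rot: [3.142, -0.0, 3.064]
force: [0.5, 0.0, -0.7]
grip_width: 0.0171
time_s: 17.62
ee_pos: [0.5675, -0.1387, 0.2032]
eef_rot: [3.141, -0.0, 3.066]
force: [0.1, 0.4, -0.3]
grip_width: 0.0175
{'time_s': 17.625, 'qpos': [-0.302, 0.396, 1.45, 0.0, 1.296, -1.798], 'ee_pos': [0.567, -0.139, 0.203], 'eef_rot': [3.141, -0.0, 3.066], 'force': [0.083, 0.38, -0.33], 'grip_width': 0.017}
shift mm [  1.8  -0.7 107.2]
jaw ang 1.4951016908395967 spin (tool z; down flips sign) -0.0012079990644979777 q6 -1.7976242150314083
```

View pics/s10a.png

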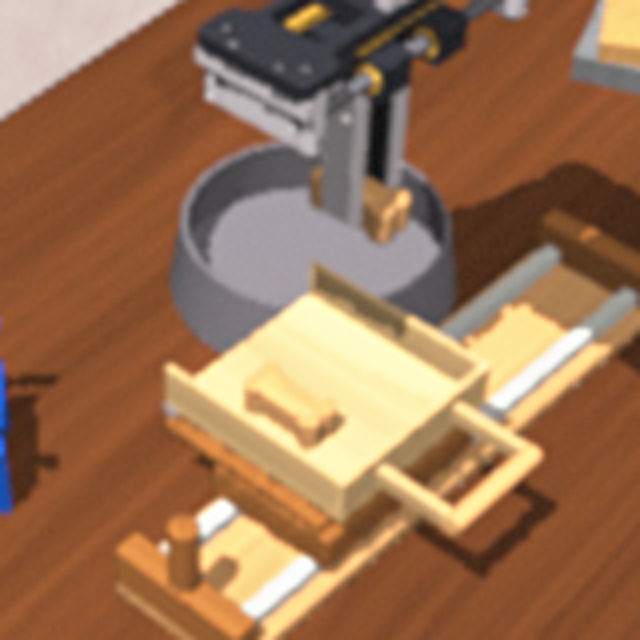

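```bash
python3 -m creep '{"xyz":[[2,-1,40],[0,0,40],[0,0,20],[0,0,4],[0,0,2]],"spin":[0,0,0,0,0]}' ;python3 -m creep '{"xyz":[[0,0,1],[0,0,1],[0,0,0]],"spin":[0,0,0]}'; python3 -m creep '{"xyz":[[0,0,0],[0,0,0],[0,0,0],[0,0,0]],"spin":[0,0,0,0]}' 27 ;python3 -m creep '{"xyz":[[0,0,-20],[0,0,-50],[0,0,-50],[0,0,0]],"spin":[0,0,0,0]}'; python3 -c "
from h import *
from m import *
shot('side','s11.png');crop('s11.png','s11a.png',280,150,420,290,5);st()
hx=O-xv*.0995+yv*.060;print(hx)
to([hx[0],hx[1],.2],np.arctan2(yv[1],yv[0]))"
```

```text
time_s: 18.3
ee_pos: [0.5658, -0.1397, 0.0982]
eef_rot: [-3.141, 0.001, 3.067]
force: [-0.2, -0.5, 0.6]
grip_width: 0.0176
time_s: 18.68
ee_pos: [0.5655, -0.1402, 0.0957]
eef_rot: [-3.142, 0.0, 3.067]
force: [-0.5, 0.3, -0.5]
grip_width: 0.0177
time_s: 19.18
ee_pos: [0.5654, -0.1402, 0.0954]
eef_rot: [-3.142, -0.0, 3.067]
force: [-0.2, -0.6, 0.8]
grip_width: 0.0271
time_s: 19.68
ee_pos: [0.5666, -0.1405, 0.2195]
eef_rot: [-3.14, 0.007, 3.067]
force: [-0.4, -0.0, -0.3]
grip_width: 0.0268
{'time_s': 19.725, 'qpos': [-0.306, 0.38, 1.439, -0.0, 1.319, -1.802], 'ee_pos': [0.566, -0.14, 0.217], 'eef_rot': [-3.141, 0.003, 3.067], 'force': [-0.607, 0.403, -0.041], 'grip_width': 0.027}
[ 0.44696998 -0.10331114  0.        ]
shift mm [121.3  28.   16.4]
jaw ang 1.4960046711787427 spin (tool z; down flips sign) -0.0003050187253519354 q6 -1.8018713671933948
```

View pics/s11a.png

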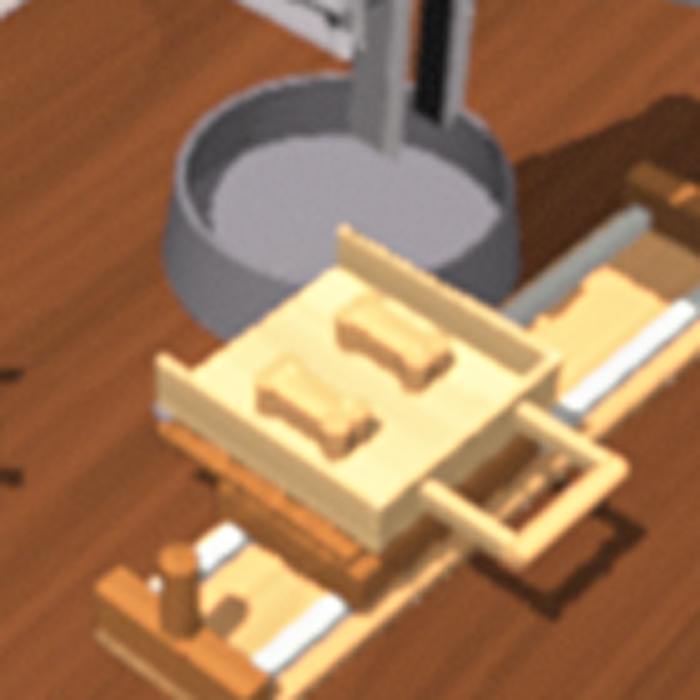

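```bash
python3 -m creep '{"xyz":[[40,10,0],[50,12,0],[31,6,0],[0,0,0],[0,0,0]],"spin":[0,0,0,0.17,0.17]}' 36 ;python3 -m creep '{"xyz":[[0,0,0],[0,0,0],[0,0,0],[0,0,0],[0,0,0]],"spin":[0.18,0.18,0.18,0.18,0.18]}'; python3 -m creep '{"xyz":[[0,0,20],[0,0,20],[0,0,10],[0,0,0]],"spin":[0.18,0.15,0,0]}' ; python3 -c "
from h import *
from m import *
shot('top','t12.png');shot('side','s12.png');crop('s12.png','s12a.png',300,170,440,300,5);st()
hx=O-xv*.0995+yv*.060
to([hx[0],hx[1],.083],np.arctan2(xv[1],xv[0]))"
```

```text
time_s: 20.35
ee_pos: [0.4462, -0.103, 0.2143]
eef_rot: [-3.141, -0.002, 2.721]
force: [-0.0, -0.6, 0.8]
grip_width: 0.036
time_s: 20.98
ee_pos: [0.4463, -0.103, 0.214]
eef_rot: [-3.14, -0.001, 1.821]
force: [0.6, 0.4, 0.1]
grip_width: 0.0359
time_s: 21.48
ee_pos: [0.4464, -0.1031, 0.1646]
eef_rot: [-3.14, -0.0, 1.5]
force: [-0.4, 0.5, -0.7]
grip_width: 0.0362
{'time_s': 21.575, 'qpos': [-0.307, 0.162, 1.843, -0.0, 1.136, -0.235], 'ee_pos': [0.447, -0.103, 0.166], 'eef_rot': [3.141, 0.0, 1.499], 'force': [-0.228, 0.357, -0.569], 'grip_width': 0.036}
shift mm [-0.1 -0.  82.8]
jaw ang -0.07178928021785011 spin (tool z; down flips sign) 0.0026973566729517895 q6 -0.2350410597234559
```

View pics/s12a.png

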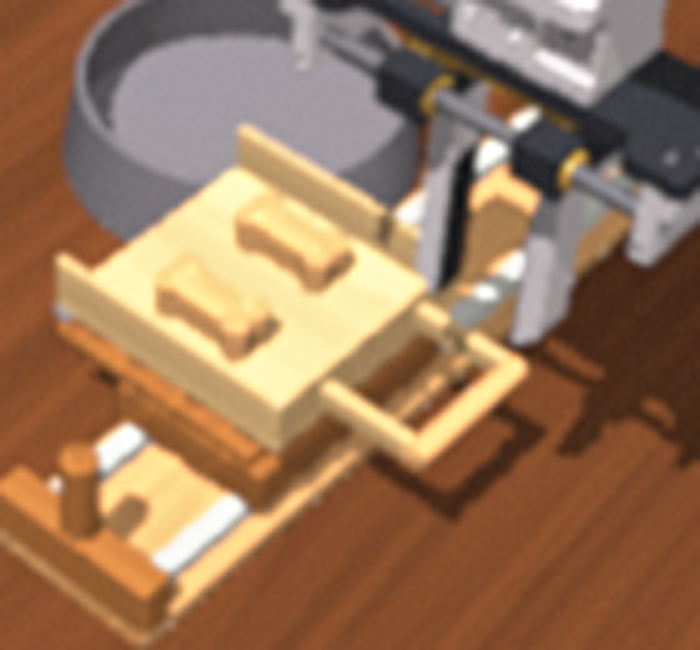

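View pics/t12.png

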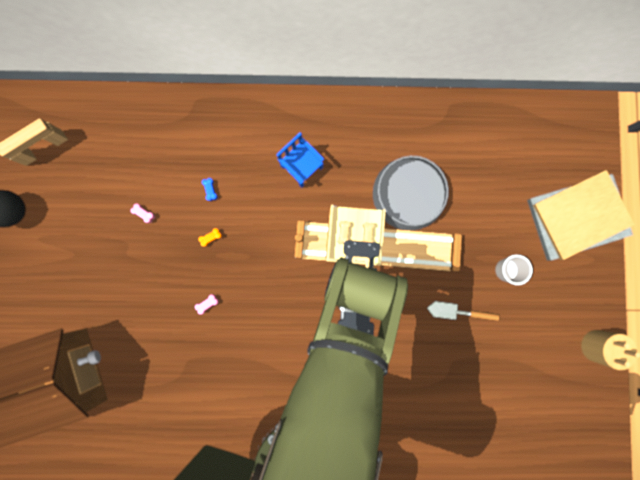

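```bash
python3 -m creep '{"xyz":[[0,0,30],[0,0,30],[0,0,17],[0,0,5],[0,0,0]],"spin":[0,0,0,0,0]}' 36 ;python3 -m creep '{"xyz":[[0,0,0],[0,0,0],[0,0,0],[0,0,0]],"spin":[0,0,0,0]}' 0 30; python3 -c "
from h import *
from m import *
shot('side','s13.png');crop('s13.png','s13a.png',300,170,440,300,5);st()
p=ctrl.get_obs()['ee_pos']
to(p-yv*.131)"
```

```text
time_s: 22.2
ee_pos: [0.4471, -0.1033, 0.084]
eef_rot: [3.141, 0.0, 1.497]
force: [-1.0, -0.1, -0.2]
grip_width: 0.0365
time_s: 22.7
ee_pos: [0.4487, -0.1034, 0.0844]
eef_rot: [3.136, 0.001, 1.497]
force: [10.9, 0.5, -1.0]
grip_width: 0.0114
{'time_s': 22.75, 'qpos': [-0.306, 0.284, 1.912, 0.001, 0.94, -0.233], 'ee_pos': [0.449, -0.103, 0.084], 'eef_rot': [3.136, 0.001, 1.497], 'force': [10.797, 0.513, -2.392], 'grip_width': 0.011}
shift mm [-1.31e+02 -1.00e-01  1.00e-01]
```

View pics/s13a.png

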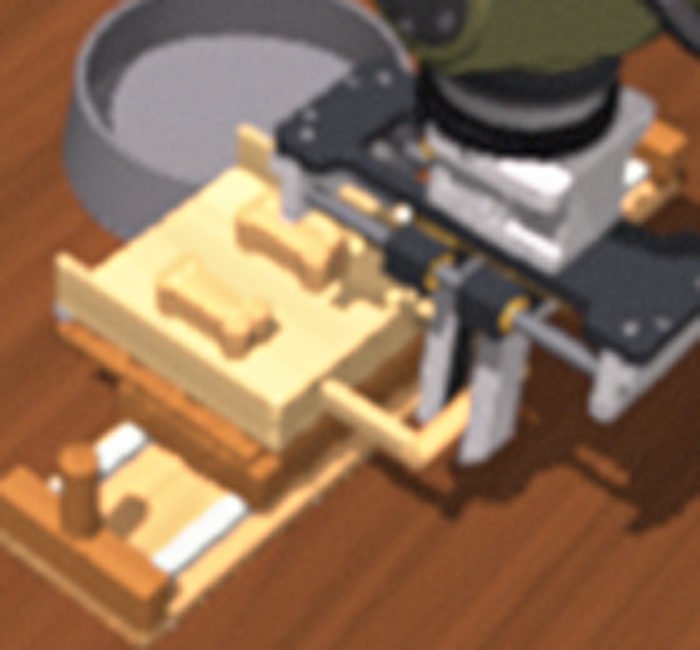

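```bash
python3 -m creep '{"xyz":[[0,3,0],[-4,0,0],[-8,0,0],[-12,0,0],[-15,0,0]],"spin":[0,0,0,0,0]}' ;python3 -m creep '{"xyz":[[-15,0,0],[-15,0,0],[-10,0,0],[-5,0,0],[0,0,0]],"spin":[0,0,0,0,0]}'; python3 -c "
from h import *
from m import *
shot('side','s14.png');crop('s14.png','s14a.png',300,100,480,280,4);st()
"
```

```text
time_s: 23.38
ee_pos: [0.446, -0.1421, 0.0837]
eef_rot: [-3.139, -0.001, 1.497]
force: [-8.8, 4.8, 10.1]
grip_width: 0.0109
time_s: 24.0
ee_pos: [0.4427, -0.1875, 0.0837]
eef_rot: [-3.139, 0.0, 1.497]
force: [-9.6, -1.9, 8.8]
grip_width: 0.0111
{'time_s': 24.05, 'qpos': [-0.476, 0.329, 1.853, -0.001, 0.961, -0.401], 'ee_pos': [0.443, -0.188, 0.084], 'eef_rot': [-3.139, 0.0, 1.497], 'force': [-9.882, -2.71, 8.665], 'grip_width': 0.011}
```

View pics/s14a.png

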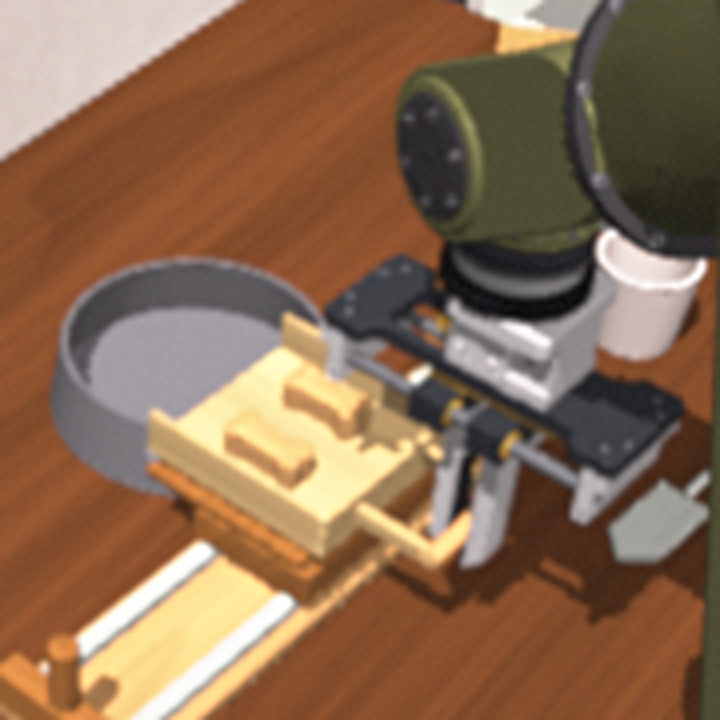

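```bash
python3 -m creep '{"xyz":[[-4,-1.5,-0.5],[-10,0,0],[-14,0,0],[-11,0,0],[-6,0,0]],"spin":[0,0,0,0,0]}' ;python3 -m creep '{"xyz":[[-2,0,0],[0,0,0],[0,0,0]],"spin":[0,0,0]}'; python3 -c "
from h import *
from m import *
shot('top','t15.png');crop('t15.png','t15a.png',300,140,500,300,4);st()
shot('side','s15.png');crop('s15.png','s15a.png',300,100,480,280,4)
"
```

```text
time_s: 24.68
ee_pos: [0.4393, -0.2322, 0.0841]
eef_rot: [3.14, -0.0, 1.497]
force: [5.3, 3.2, -1.7]
grip_width: 0.0113
time_s: 25.05
ee_pos: [0.4391, -0.2341, 0.0841]
eef_rot: [3.14, 0.0, 1.497]
force: [5.2, -0.4, -0.9]
grip_width: 0.0109
{'time_s': 25.1, 'qpos': [-0.563, 0.359, 1.809, 0.0, 0.972, -0.49], 'ee_pos': [0.439, -0.234, 0.084], 'eef_rot': [3.14, 0.0, 1.497], 'force': [5.416, -0.564, -1.629], 'grip_width': 0.011}
```

View pics/t15a.png

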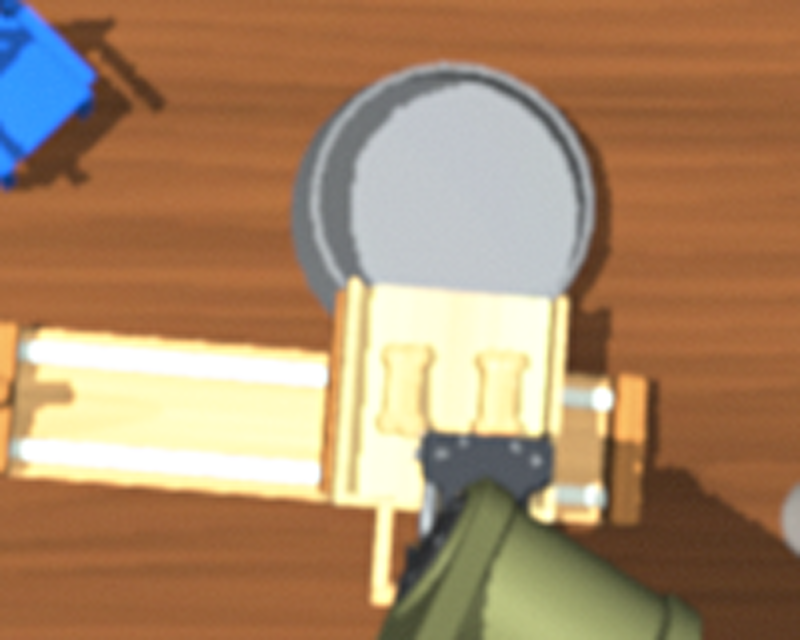

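View pics/s15a.png

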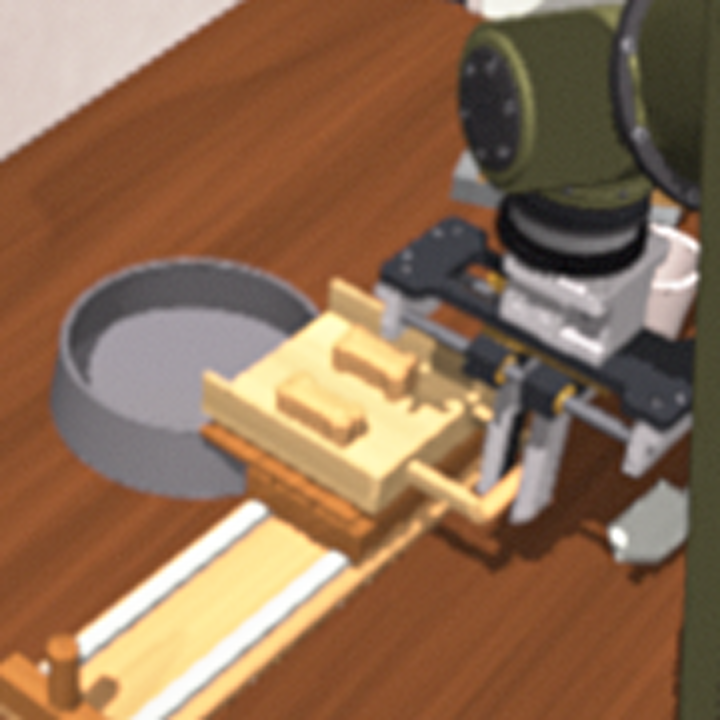

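```bash
python3 -c "
from m import *
b=lambda u,v:(300+u/4,140+v/4)
for n,p,z in [('l',b(347,280),.094),('r',b(569,297),.094),('b',b(453,204),.05)]:
    P=atz('top',*p,z);print(n,P,(P-O)@xv,(P-O)@yv)
o=ctrl.get_obs();h=O+xv*.078
# arc, in rail frame from hinge; tool y=rail x, tool z=down
r=np.hypot(178,12);f0=np.arctan2(12,178)
th=np.array([0,.1,.2,.3,.4,.5,.6,.7,.8,.9,1.0,1.1])
x=-r*np.cos(f0+th);z=r*np.sin(f0+th)
print(np.round(np.c_[th[1:],np.diff(x),-np.diff(z)],1))
"
```

```text
l [ 0.62055913 -0.18138159  0.094     ] 0.0794176454840101 -0.004935854942304953
r [ 0.61208823 -0.30961682  0.094     ] 0.08051320691812078 -0.13344589540327653
b [ 0.67340486 -0.25160069  0.05      ] 0.1373423846320181 -0.07102759170997956
[[  0.1   2.1 -17.7]
 [  0.2   3.8 -17.4]
 [  0.3   5.6 -16.9]
 [  0.4   7.2 -16.3]
 [  0.5   8.8 -15.5]
 [  0.6  10.3 -14.5]
 [  0.7  11.7 -13.4]
 [  0.8  13.  -12.2]
 [  0.9  14.2 -10.8]
 [  1.   15.2  -9.4]
 [  1.1  16.   -7.8]]
```

```bash
python3 -m creep '{"xyz":[[0,1,-9],[0,1,-9],[0,2,-9],[0,2,-9],[0,3,-8]],"spin":[0,0,0,0,0]}' - 30;python3 -m creep '{"xyz":[[0,3,-8],[0,4,-8],[0,4,-8],[0,4,-8],[0,4,-8]],"spin":[0,0,0,0,0]}'; python3 -c "
from h import *
from m import *
st()
shot('side','s16.png');crop('s16.png','s16a.png',300,100,480,280,4)
"
```

```text
time_s: 25.78
ee_pos: [0.4482, -0.2347, 0.1282]
eef_rot: [3.14, 0.0, 1.497]
force: [6.4, -2.4, -5.3]
grip_width: 0.0115
time_s: 26.4
ee_pos: [0.4671, -0.2361, 0.1684]
eef_rot: [3.141, 0.0, 1.497]
force: [8.1, -3.4, -8.3]
grip_width: 0.011
{'time_s': 26.4, 'qpos': [-0.538, 0.298, 1.667, 0.0, 1.176, -0.464], 'ee_pos': [0.467, -0.236, 0.168], 'eef_rot': [3.141, 0.0, 1.497], 'force': [8.131, -3.398, -8.349], 'grip_width': 0.011}
```

View pics/s16a.png

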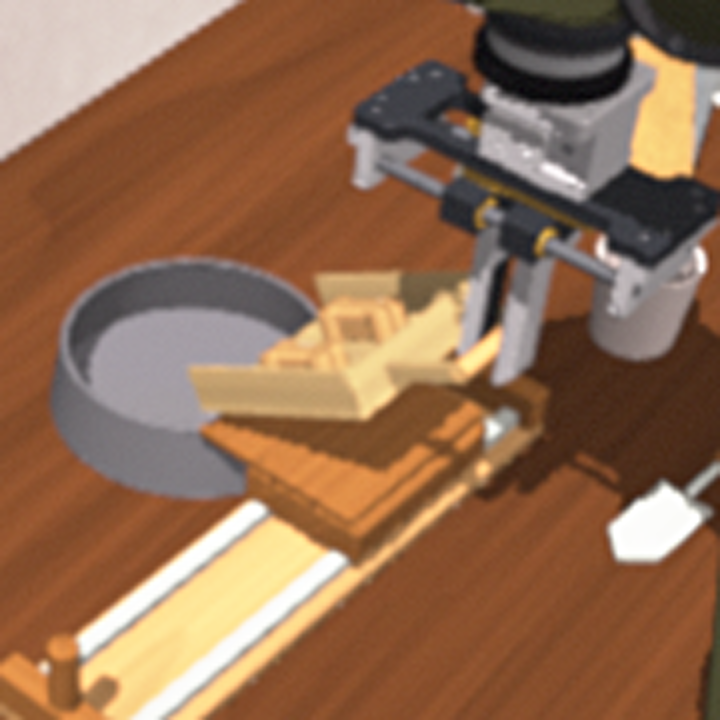

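```bash
python3 -m creep '{"xyz":[[0,6,-7],[0,6,-7],[0,6,-7],[0,6,-6],[0,7,-6]],"spin":[0,0,0,0,0]}' ; python3 -c "
from h import *
from m import *
st()
shot('side','s17.png');crop('s17.png','s17a.png',300,100,480,280,4)
"
```

```text
time_s: 27.08
ee_pos: [0.496, -0.2384, 0.2031]
eef_rot: [-3.137, 0.0, 1.496]
force: [-24.7, 2.2, 23.6]
grip_width: 0.0114
{'time_s': 27.075, 'qpos': [-0.514, 0.323, 1.549, -0.002, 1.273, -0.439], 'ee_pos': [0.496, -0.238, 0.203], 'eef_rot': [-3.137, 0.0, 1.496], 'force': [-24.724, 2.191, 23.613], 'grip_width': 0.011}
```

View pics/s17a.png

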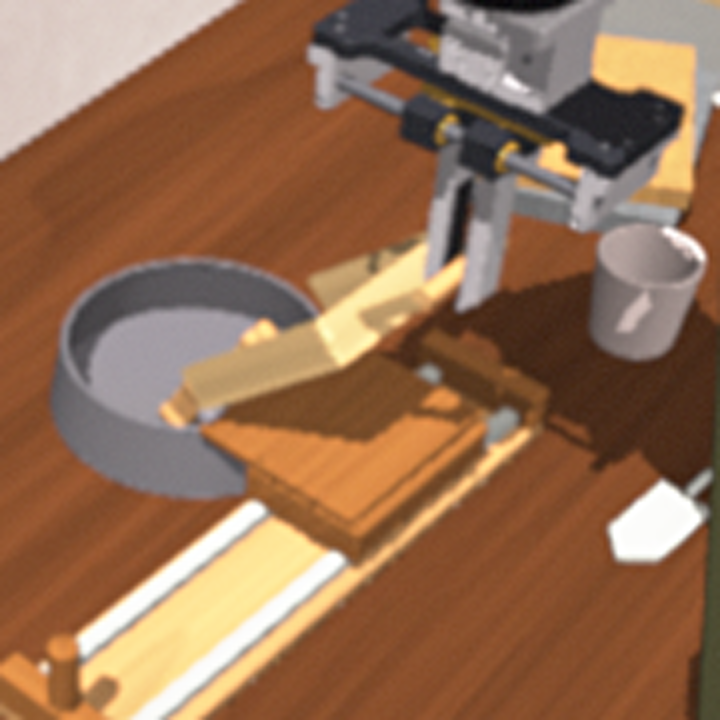

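```bash
python3 -m creep '{"xyz":[[0,-1,-3],[0,5,-6],[0,6,-6],[0,7,-5],[0,7,-5]],"spin":[0,0,0,0,0]}' ; python3 -c "
from h import *
from m import *
st()
shot('side','s18.png');crop('s18.png','s18a.png',300,100,480,280,4)
"
```

```text
time_s: 27.75
ee_pos: [0.5219, -0.2399, 0.2249]
eef_rot: [-3.141, -0.001, 1.497]
force: [5.3, -3.3, -12.8]
grip_width: 0.0108
{'time_s': 27.75, 'qpos': [-0.495, 0.357, 1.452, 0.0, 1.334, -0.421], 'ee_pos': [0.522, -0.24, 0.225], 'eef_rot': [-3.141, -0.001, 1.497], 'force': [5.274, -3.261, -12.848], 'grip_width': 0.011}
```

View pics/s18a.png

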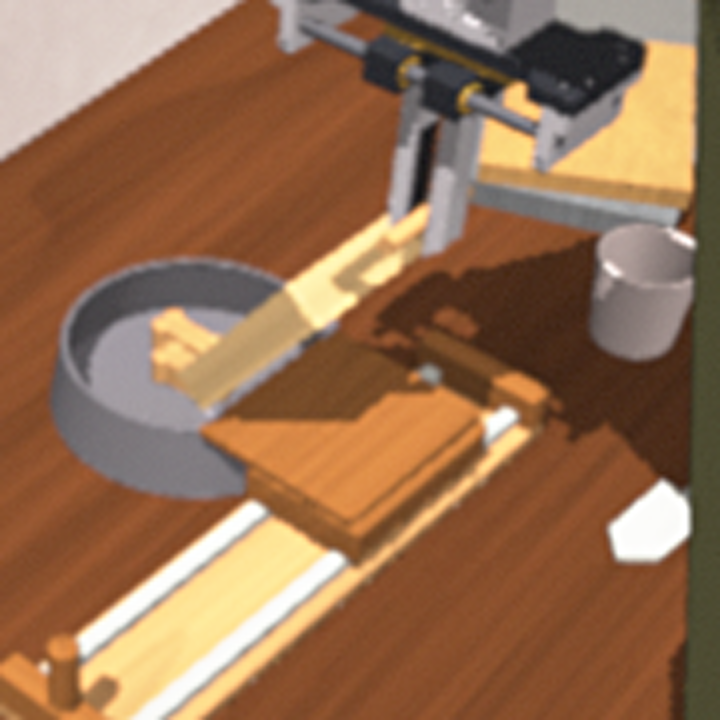

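```bash
python3 -m creep '{"xyz":[[0,7,-3],[0,6,-3],[0,0,0],[0,0,0],[0,0,0]],"spin":[0,0,0,0,0]}' ; python3 -c "
from h import *
from m import *
st()
shot('side','s19.png');crop('s19.png','s19a.png',300,120,440,260,5)
shot('top','t19.png');crop('t19.png','t19a.png',350,130,490,270,5)
"
```

```text
time_s: 28.42
ee_pos: [0.5343, -0.241, 0.2322]
eef_rot: [3.141, 0.0, 1.497]
force: [-3.1, 0.9, 2.6]
grip_width: 0.011
{'time_s': 28.425, 'qpos': [-0.486, 0.377, 1.407, 0.0, 1.357, -0.412], 'ee_pos': [0.534, -0.241, 0.232], 'eef_rot': [3.141, 0.0, 1.497], 'force': [-3.068, 0.859, 2.63], 'grip_width': 0.011}
```

View pics/s19a.png

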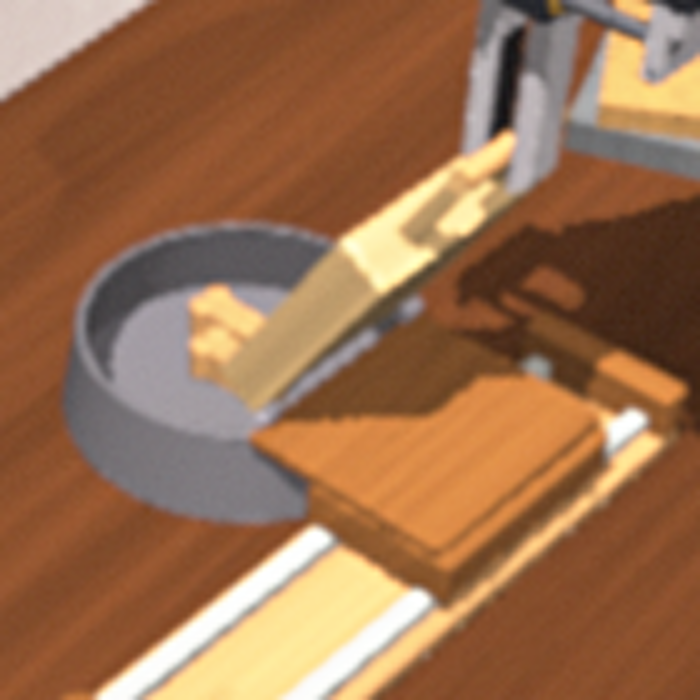

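View pics/t19a.png

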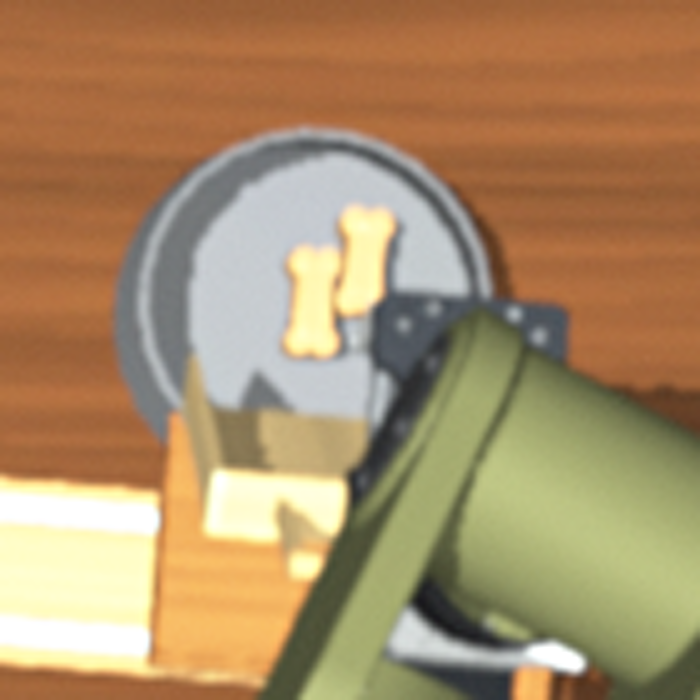

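```bash
python3 -c "
import numpy as np
r=np.hypot(178,12);f0=np.arctan2(12,178)
z=.232-.0841
th0=np.arcsin((12+z*1000)/r)-f0
print(th0)
th=np.linspace(th0,0,16)
x=-r*np.cos(f0+th);z=r*np.sin(f0+th)
print(np.round(np.c_[th[1:],np.diff(x),-np.diff(z)],1).tolist())
"
```

```text
1.043995558042568
[[1.0, -10.9, 5.9], [0.9, -10.5, 6.6], [0.8, -10.0, 7.3], [0.8, -9.5, 8.0], [0.7, -8.9, 8.7], [0.6, -8.3, 9.3], [0.6, -7.6, 9.8], [0.5, -6.9, 10.3], [0.4, -6.2, 10.8], [0.3, -5.4, 11.2], [0.3, -4.6, 11.5], [0.2, -3.8, 11.8], [0.1, -3.0, 12.1], [0.1, -2.1, 12.2], [0.0, -1.3, 12.3]]
```

```bash
python3 -m creep '{"xyz":[[0,-11,6],[0,-10.5,6.5],[0,-10,7.5],[0,-9.5,8],[0,-9,8.5]],"spin":[0,0,0,0,0]}';python3 -m creep '{"xyz":[[0,-8,9.5],[0,-7.5,10],[0,-7,10],[0,-6,11],[0,-5.5,11]],"spin":[0,0,0,0,0]}';python3 -m creep '{"xyz":[[0,-4.5,11.5],[0,-4,12],[0,-3,12],[0,-2,11],[0,-1,7]],"spin":[0,0,0,0,0]}'; python3 -m creep '{"xyz":[[0,0,4],[0,0,2],[0,0,0]],"spin":[0,0,0]}'; python3 -c "
from h import *
from m import *
st()
shot('side','s20.png');crop('s20.png','s20a.png',300,100,480,280,4)
"
```

```text
time_s: 29.15
ee_pos: [0.4843, -0.2372, 0.1948]
eef_rot: [3.141, -0.0, 1.497]
force: [9.2, -0.3, -7.2]
grip_width: 0.011
time_s: 29.78
ee_pos: [0.4512, -0.2348, 0.1435]
eef_rot: [3.139, 0.0, 1.497]
force: [16.4, 0.7, -5.9]
grip_width: 0.0113
time_s: 30.4
ee_pos: [0.4388, -0.2342, 0.0912]
eef_rot: [3.134, 0.002, 1.497]
force: [23.1, 1.7, -1.0]
grip_width: 0.0112
time_s: 30.78
ee_pos: [0.4388, -0.2355, 0.0883]
eef_rot: [3.133, 0.005, 1.497]
force: [4.0, 1.4, 34.5]
grip_width: 0.0109
{'time_s': 30.775, 'qpos': [-0.566, 0.349, 1.812, 0.0, 0.971, -0.492], 'ee_pos': [0.439, -0.235, 0.088], 'eef_rot': [3.133, 0.005, 1.497], 'force': [4.011, 1.436, 34.521], 'grip_width': 0.011}
```

View pics/s20a.png

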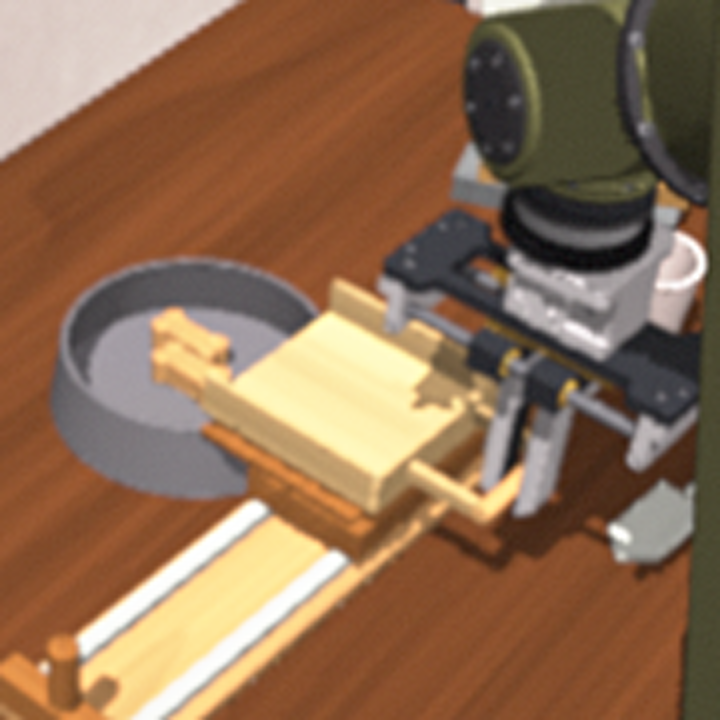

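```bash
python3 -m creep '{"xyz":[[0,0,-4],[0,0,0]],"spin":[0,0]}'; python3 -m creep '{"xyz":[[0,0,0],[0,0,0],[0,0,0]],"spin":[0,0,0]}' 30; python3 -c "
from h import *
from m import *
st();to([.4385,-.2345,.083],np.arctan2(xv[1],xv[0]))
"
```

```text
time_s: 31.08
ee_pos: [0.4388, -0.2352, 0.0901]
eef_rot: [3.133, 0.004, 1.497]
force: [21.5, -5.2, -2.3]
grip_width: 0.0111
time_s: 31.45
ee_pos: [0.4357, -0.2337, 0.0882]
eef_rot: [-3.141, -0.0, 1.497]
force: [0.1, 1.4, 0.6]
grip_width: 0.03
{'time_s': 31.45, 'qpos': [-0.566, 0.347, 1.814, -0.0, 0.981, -0.492], 'ee_pos': [0.436, -0.234, 0.088], 'eef_rot': [-3.141, -0.0, 1.497], 'force': [0.062, 1.353, 0.565], 'grip_width': 0.03}
shift mm [-0.6  2.9  5.2]
jaw ang -0.07404681459039528 spin (tool z; down flips sign) 0.00043982230040673365 q6 -0.49212036544016574
```

```bash
python3 -m creep '{"xyz":[[0,4,4],[0,0,0]],"spin":[0,0]}' 30; python3 -m creep '{"xyz":[[0,0,0],[0,0,0],[0,0,0],[0,0,0]],"spin":[0,0,0,0]}' 0 30;  python3 -m creep '{"xyz":[[6,0,0],[14,0,0],[18,0,0],[18,0,0],[18,0,0]],"spin":[0,0,0,0,0]}'; python3 -m creep '{"xyz":[[18,0,0],[18,0,0],[18,0,0],[14,0,0],[10,0,0]],"spin":[0,0,0,0,0]}'; python3 -c "
from h import *
from m import *
o=st();print((o['ee_pos']-O)@yv,(o['ee_pos']-O)@xv)
"
```

```text
time_s: 31.7
ee_pos: [0.4401, -0.2339, 0.0839]
eef_rot: [-3.141, -0.0, 1.497]
force: [0.4, -0.3, -0.5]
grip_width: 0.0301
time_s: 32.2
ee_pos: [0.4392, -0.2339, 0.0843]
eef_rot: [-3.139, -0.0, 1.497]
force: [-6.5, -0.4, 4.1]
grip_width: 0.0107
time_s: 32.83
ee_pos: [0.4447, -0.16, 0.0844]
eef_rot: [-3.14, 0.0, 1.497]
force: [-7.0, -3.5, 2.6]
grip_width: 0.0113
time_s: 33.45
ee_pos: [0.4505, -0.0821, 0.0843]
eef_rot: [-3.139, 0.0, 1.497]
force: [-7.5, -3.0, 3.7]
grip_width: 0.0111
{'time_s': 33.45, 'qpos': [-0.26, 0.283, 1.914, -0.001, 0.946, -0.186], 'ee_pos': [0.45, -0.082, 0.084], 'eef_rot': [-3.139, 0.0, 1.497], 'force': [-7.53, -2.977, 3.689], 'grip_width': 0.011}
0.0813877306898754 -0.09759776655257381
```

```bash
python3 -m creep '{"xyz":[[10,0,0],[10,0,0],[8,0,0],[4,0,0],[0,0,0]],"spin":[0,0,0,0,0]}'; python3 -m creep '{"xyz":[[2,0,0],[1,0,0],[1,0,0],[1,0,0]],"spin":[0,0,0,0]}';  python3 -c "
from h import *
from m import *
o=st();print((o['ee_pos']-O)@yv,(o['ee_pos']-O)@xv)
"
```

```text
time_s: 34.08
ee_pos: [0.4527, -0.0524, 0.0843]
eef_rot: [-3.139, 0.004, 1.497]
force: [-10.1, -20.3, 3.7]
grip_width: 0.0111
time_s: 34.58
ee_pos: [0.4529, -0.0491, 0.0843]
eef_rot: [-3.139, 0.006, 1.497]
force: [-9.7, -33.6, 2.6]
grip_width: 0.0108
{'time_s': 34.575, 'qpos': [-0.185, 0.279, 1.92, -0.008, 0.944, -0.106], 'ee_pos': [0.453, -0.049, 0.084], 'eef_rot': [-3.139, 0.006, 1.497], 'force': [-9.657, -33.643, 2.622], 'grip_width': 0.011}
0.11446726047673289 -0.09759137762921799
```

```bash
python3 -m creep '{"xyz":[[-2,-1,0],[0,0,0]],"spin":[0,0]}'; python3 -m creep '{"xyz":[[0,0,0],[0,0,0],[0,0,0]],"spin":[0,0,0]}' 36; python3 -m creep '{"xyz":[[0,0,-20],[0,0,-50],[0,0,-50],[0,0,-30],[0,0,0]],"spin":[0,0,0,0,0]}'; python3 -m creep '{"xyz":[[0,-50,0],[0,-40,0],[0,0,0]],"spin":[0,0,0]}';  python3 -c "
from h import *
from m import *
o=st()
shot('side','s21.png');crop('s21.png','s21a.png',280,150,450,310,4.5)
shot('top','t21.png');crop('t21.png','t21b.png',280,140,480,300,4)
"
```

```text
time_s: 34.83
ee_pos: [0.4528, -0.0495, 0.0846]
eef_rot: [3.141, 0.003, 1.497]
force: [-2.2, -19.7, -1.4]
grip_width: 0.011
time_s: 35.2
ee_pos: [0.453, -0.0473, 0.0845]
eef_rot: [3.141, -0.0, 1.497]
force: [-0.4, 1.1, -1.2]
grip_width: 0.0351
time_s: 35.83
ee_pos: [0.4537, -0.0474, 0.2363]
eef_rot: [3.138, 0.0, 1.497]
force: [0.5, -0.3, -0.3]
grip_width: 0.0353
time_s: 36.2
ee_pos: [0.3616, -0.0405, 0.2337]
eef_rot: [-3.141, -0.0, 1.497]
force: [-0.1, 0.1, 0.3]
grip_width: 0.036
{'time_s': 36.2, 'qpos': [-0.212, -0.137, 1.979, 0.0, 1.301, -0.138], 'ee_pos': [0.362, -0.041, 0.234], 'eef_rot': [-3.141, -0.0, 1.497], 'force': [-0.066, 0.132, 0.303], 'grip_width': 0.036}
```

View pics/s21a.png

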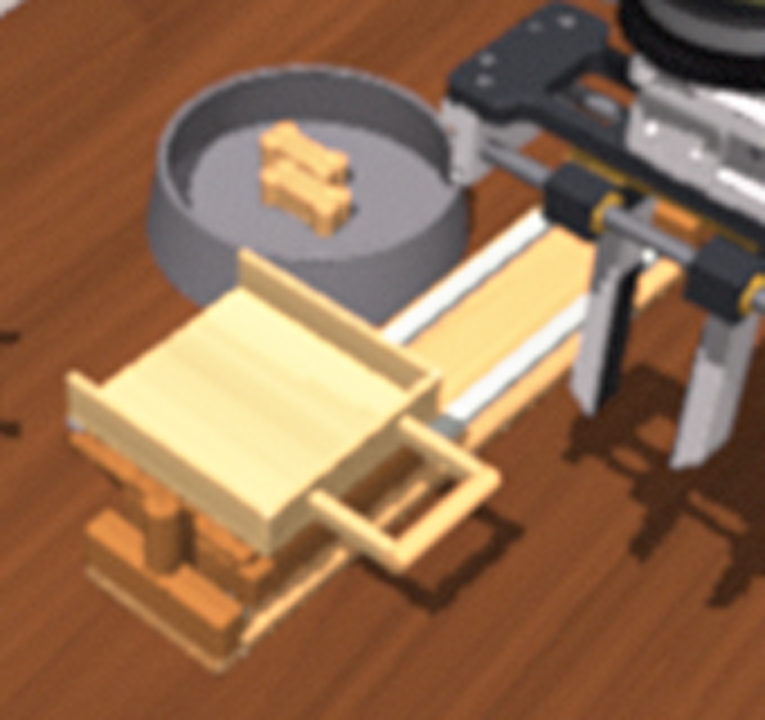

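View pics/t21b.png

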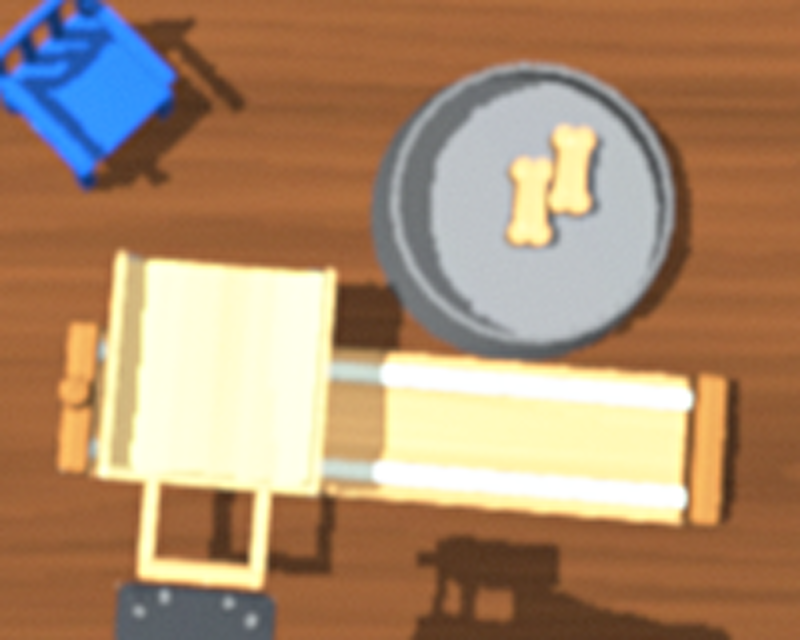

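View pics/t21.png

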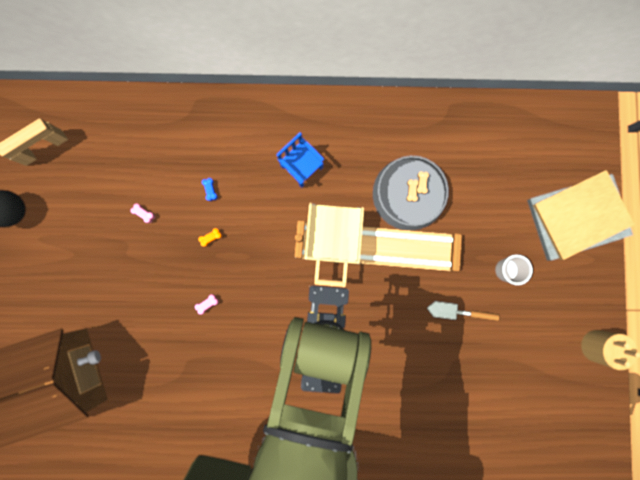

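```bash
python3 -c "
from m import *
for p in [(116,254),(335,270),(97,478),(320,495)]:
    P=atz('top',*b(*p),.094);print((P-O)@xv,(P-O)@yv)
crop('s21.png','s21c.png',290,240,360,305,10)
"
```

```text
0.07916642220112187 0.1741868081491139
0.0806721828936941 0.04826990137899391
-0.0494849066784279 0.17395843974163447
-0.04865123471363041 0.046844725550740526
```

View pics/s21c.png

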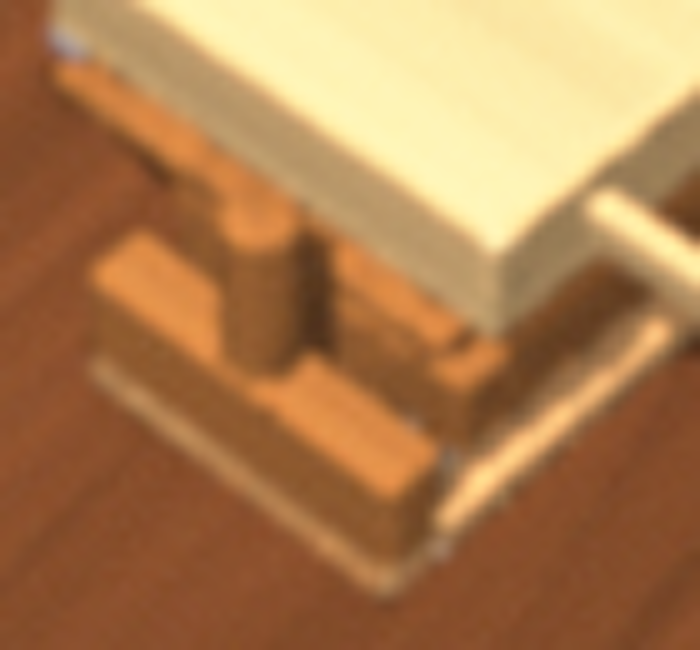

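The tray measures about 6 mm short of the computed home position, so the carriage may not quite be against the stop. I'll check with a straight push on the tray's -y side wall, above the rail's middle.

```bash
python3 -c "
from m import *
T=O+xv*.0165+yv*.015
to([T[0],T[1],.2],np.arctan2(xv[1],xv[0]))
"
```

```text
shift mm [-101.2  203.9   34. ]
jaw ang -0.07404126383700069 spin (tool z; down flips sign) 0.0004453730538012124 q6 -0.13811547559163515
```

```bash
python3 -m creep '{"xyz":[[-25,40,0],[-25,45,0],[-25,45,0],[-25,45,0],[-1,29,0]],"spin":[0,0,0,0,0]}' 0 20; python3 -m creep '{"xyz":[[0,0,30],[0,0,30],[0,0,0],[0,0,0]],"spin":[0,0,0,0]}'; python3 -c "
from m import *
T=O+xv*.0165+yv*.015
st();to([T[0],T[1],.095])
shot('side','s22.png');crop('s22.png','s22a.png',280,130,450,290,4.5)
"
```

```text
time_s: 36.92
ee_pos: [0.5611, -0.1583, 0.2323]
eef_rot: [-3.14, -0.0, 1.495]
force: [1.0, 0.6, -0.5]
grip_width: 0.0003
time_s: 37.42
ee_pos: [0.5599, -0.1568, 0.1751]
eef_rot: [3.141, 0.0, 1.497]
force: [-0.6, 0.6, 0.2]
grip_width: 0.0003
{'time_s': 37.425, 'qpos': [-0.336, 0.415, 1.491, 0.0, 1.235, -0.262], 'ee_pos': [0.56, -0.157, 0.175], 'eef_rot': [3.141, 0.0, 1.497], 'force': [-0.584, 0.617, 0.179], 'grip_width': 0.0}
shift mm [-0.1 -0.6 80.1]
```

View pics/s22a.png

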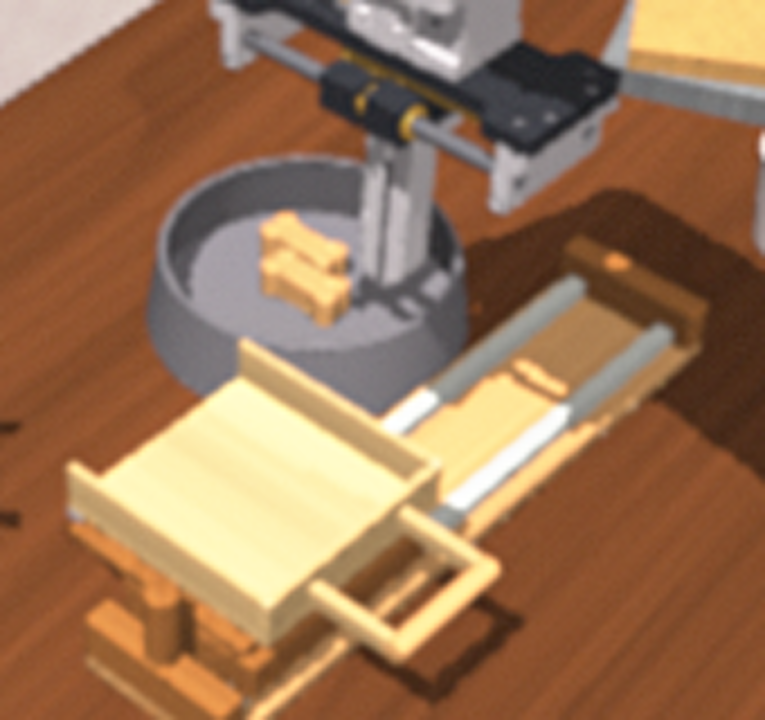

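```bash
python3 -m creep '{"xyz":[[0,0,35],[0,0,35],[0,0,8],[0,0,0]],"spin":[0,0,0,0]}'; python3 -m creep '{"xyz":[[8,0,0],[6,0,0],[4,0,0],[2,0,0],[0,0,0]],"spin":[0,0,0,0,0]}'; python3 -c "
from m import *
o=st();print((o['ee_pos']-O)@yv)
"
```

```text
time_s: 37.98
ee_pos: [0.5597, -0.1568, 0.0976]
eef_rot: [3.141, 0.0, 1.497]
force: [0.9, -0.2, 0.8]
grip_width: 0.0007
time_s: 38.6
ee_pos: [0.5607, -0.1366, 0.0965]
eef_rot: [3.142, 0.0, 1.497]
force: [0.7, -0.0, -0.2]
grip_width: 0.0004
{'time_s': 38.6, 'qpos': [-0.302, 0.496, 1.571, -0.0, 1.074, -0.229], 'ee_pos': [0.561, -0.137, 0.097], 'eef_rot': [3.142, 0.0, 1.497], 'force': [0.738, -0.028, -0.191], 'grip_width': 0.0}
0.03528279429249628
```

```bash
python3 -m creep '{"xyz":[[2,0,0],[2,0,0],[1,0,0],[0,0,0]],"spin":[0,0,0,0]}'; python3 -m creep '{"xyz":[[1,0,0],[1,0,0],[0,0,0]],"spin":[0,0,0]}';python3 -m creep '{"xyz":[[1,0,0],[1,0,0],[0,0,0]],"spin":[0,0,0]}'
```

```text
time_s: 39.1
ee_pos: [0.5609, -0.133, 0.0965]
eef_rot: [3.141, 0.002, 1.496]
force: [-1.6, -10.2, -1.0]
grip_width: 0.0008
time_s: 39.48
ee_pos: [0.5609, -0.1328, 0.0965]
eef_rot: [3.141, 0.005, 1.496]
force: [-2.2, -23.0, -2.8]
grip_width: 0.0008
time_s: 39.85
ee_pos: [0.5609, -0.1326, 0.0967]
eef_rot: [3.141, 0.008, 1.495]
force: [-3.5, -34.3, -2.5]
grip_width: 0.0005
```

A force of 10 to 34 N moved it only 0.4 mm, so the trolley is hard against the stop. Backing off.

```bash
python3 -m creep '{"xyz":[[-8,0,0],[-10,0,0],[0,0,-30],[0,0,-50],[0,0,-40]],"spin":[0,0,0,0,0]}'; python3 -m creep '{"xyz":[[0,-40,0],[0,-50,0],[0,-50,0],[0,-40,0],[0,0,0]],"spin":[0,0,0,0,0]}';python3 -m creep '{"xyz":[[0,0,0],[0,0,0],[0,0,0]],"spin":[0,0,0]}'; python3 -c "
from m import *
st()
shot('side','s23.png');shot('top','t23.png')
"
```

```text
time_s: 40.48
ee_pos: [0.5601, -0.1457, 0.2183]
eef_rot: [3.141, -0.0, 1.497]
force: [0.3, -0.2, -0.3]
grip_width: 0.0002
time_s: 41.1
ee_pos: [0.3792, -0.1322, 0.217]
eef_rot: [3.14, 0.0, 1.496]
force: [0.7, -0.5, -0.5]
grip_width: 0.0006
time_s: 41.48
ee_pos: [0.3809, -0.1324, 0.2162]
eef_rot: [-3.141, -0.0, 1.497]
force: [0.2, 0.0, -1.0]
grip_width: 0.0009
{'time_s': 41.475, 'qpos': [-0.425, -0.023, 1.916, 0.0, 1.249, -0.352], 'ee_pos': [0.381, -0.132, 0.216], 'eef_rot': [-3.141, -0.0, 1.497], 'force': [0.191, 0.006, -1.021], 'grip_width': 0.001}
```

View pics/s23.png

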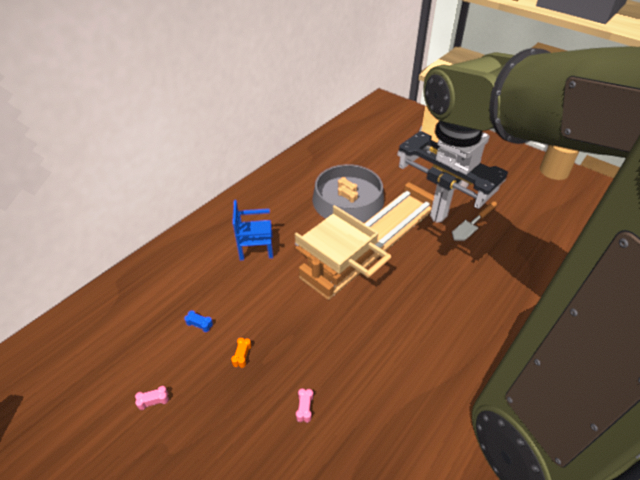

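View pics/t23.png

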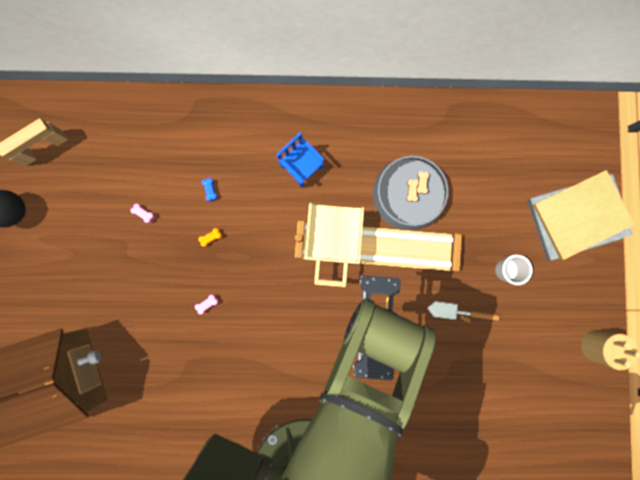

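Both biscuits lie in the bowl at about (412,190) and (424,182). The tray is level and home, and the chair, trowel and pot are where they started.

```bash
python3 -c "
from station import ctrl
print(ctrl.hand_in())"
```

```text
the job is handed in; nothing more can be done
None
```

The job is done and handed in at about 41.5 s; the station gave no verdict. I found two pale biscuits, laid both on the tray and slid the trolley in line with the bowl. The tray and bowl centres were within about 2 mm. I then tipped the tray to about 1.05 rad, let it down level and slid the trolley home.

**Last checks:**
- **Bowl and tray:** both biscuits are in the bowl, and none had to be put in by hand. The tray is level and empty.
- **Bystanders:** the chair, trowel, pot and coloured look-alikes appear where they started.
- **Robot:** clear of everything at hand-in.

**One disagreement:** my image measurement put the trolley about 6 mm short of the computed home position. I pushed it straight along the rail, and raising the force from 10 N to 34 N moved it only 0.4 mm. I took that as hard against the stop and the 6 mm as error in my rail measurement.

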